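# Sweep the used kiln stilts into the catch drawer

### The job

Clear the used kiln stilts off the sorting board: they have sharp glaze splinters, so do not pick any of them up, but sweep all four with your fingertips over the board's open front edge into the catch drawer, which stands open below it. Then push the drawer fully shut with your fingers. Leave the small black-lidded pot on the board, and the jar, tile and jar lid beside it, where they stand.

Things in the scene. Friction and masses are not known exactly. Their poses are not given: they have to be found in the camera images.
- board: fixed bench-top sorting board of plywood, a box 220 mm deep (x) and 236 mm wide (y), with a dark flat top at z = 66 mm bounded by wooden battens 8 mm high at the back (+x, from x = +94 mm) and at both sides (beyond y = +-98 mm); the front edge at x = -110 mm has no batten. Origin: centre of its underside, on the table; x points to the back, away from the open front edge, y along that edge
- board_edge (a point): middle of the board's open front edge, at the height of its top; axes as the board's
- drawer_part (a joint): the catch drawer's opening in m: 0 fully shut (its front panel against the board's front), up to 0.11 open; it slides out along the board's -x, keeps where it is left, and slides with about 1 N of friction and a little damping. The drawer is open at the top; inside it is 166 mm deep, 196 mm wide, its floor 12 mm above the table and 42 mm under the board. Standing open it catches what falls over the edge, from the edge to its front panel
- drawer_front (a point): middle of the outer face of the drawer's front panel, 24 mm above the table; its x points into the drawer, the way it is pushed shut. The panel is 236 mm wide, 12 mm thick, and its top is 50 mm above the table (16 mm below the board's top), with a finger notch 60 mm wide and 14 mm deep in the middle of its upper edge
- stilt_1: first stilt; a cream ceramic kiln stilt lying on the sorting board: three arms 18 mm long at 120 degrees, each 7.5 mm wide and lying 4 to 12 mm above the surface, with a point up and down near each arm's end, 40 mm across, 16 mm high, about 30 g. Origin: centre of its underside, z up, an arm along x
- stilt_2: second stilt; a cream ceramic kiln stilt lying on the sorting board: three arms 18 mm long at 120 degrees, each 7.5 mm wide and lying 4 to 12 mm above the surface, with a point up and down near each arm's end, 40 mm across, 16 mm high, about 30 g. Origin: centre of its underside, z up, an arm along x
- stilt_3: third stilt; a cream ceramic kiln stilt lying on the sorting board: three arms 18 mm long at 120 degrees, each 7.5 mm wide and lying 4 to 12 mm above the surface, with a point up and down near each arm's end, 40 mm across, 16 mm high, about 30 g. Origin: centre of its underside, z up, an arm along x
- stilt_4: fourth stilt; a cream ceramic kiln stilt lying on the sorting board: three arms 18 mm long at 120 degrees, each 7.5 mm wide and lying 4 to 12 mm above the surface, with a point up and down near each arm's end, 40 mm across, 16 mm high, about 30 g. Origin: centre of its underside, z up, an arm along x
- pot: small pot with a black lid, 52 mm in diameter, 43 mm high, standing on the board among the stilts; origin: centre of its underside. To be left alone
- jar: open white slip jar, 90 mm in diameter, 98 mm high, on the table behind the board; origin: centre of its underside. To be left alone
- tile: L-shaped glaze test tile, blue, foot 34 x 44 mm, 61 mm high, standing on the table to the left of the drawer; origin: centre of its underside. To be left alone
- lid: round grey-white jar lid, 86 mm in diameter, 12 mm high, lying on the table behind the board; origin: centre of its underside. To be left alone

How it is judged:
On the way, in this order (a step that is already met when the one before it is completed fails the run):
1. all four stilts lie in the drawer, which is still open (x of stilt_1 in the frame of drawer_part between 0.008 and 0.185 m and y of stilt_1 in the frame of drawer_part between -0.1 and 0.1 m and z of each of stilt_1, stilt_2, stilt_3, stilt_4 in the frame of drawer_part below 0.046 m and x of stilt_2 in the frame of drawer_part between 0.008 and 0.185 m and y of stilt_2 in the frame of drawer_part between -0.1 and 0.1 m and x of stilt_3 in the frame of drawer_part between 0.008 and 0.185 m and y of stilt_3 in the frame of drawer_part between -0.1 and 0.1 m and x of stilt_4 in the frame of drawer_part between 0.008 and 0.185 m and y of stilt_4 in the frame of drawer_part between -0.1 and 0.1 m and value of joint drawer_part above 0.02 m), for 0.2 s.
2. the drawer is shut (value of joint drawer_part below 0.004 m), for 0.2 s.
At the end, for the whole second after the job is handed in: All four stilts lie at rest inside the catch drawer, the drawer is shut to within 4 mm, and the pot, jar, tile and lid are within 20 mm of where they stood (x of stilt_1 in the frame of drawer_part between 0.008 and 0.185 m and y of stilt_1 in the frame of drawer_part between -0.1 and 0.1 m and z of each of stilt_1, stilt_2, stilt_3, stilt_4 in the frame of drawer_part below 0.046 m and x of stilt_2 in the frame of drawer_part between 0.008 and 0.185 m and y of stilt_2 in the frame of drawer_part between -0.1 and 0.1 m and x of stilt_3 in the frame of drawer_part between 0.008 and 0.185 m and y of stilt_3 in the frame of drawer_part between -0.1 and 0.1 m and x of stilt_4 in the frame of drawer_part between 0.008 and 0.185 m and y of stilt_4 in the frame of drawer_part between -0.1 and 0.1 m and value of joint drawer_part below 0.004 m and linear speed of each of stilt_1, stilt_2, stilt_3, stilt_4 below 0.02 m/s and distance of each of pot, jar, tile, lid from where it was at the start of the episode below 0.02 m); the robot touches nothing.
It fails at once if a stilt is picked up (raised more than 30 mm above the board's top) (z of any of stilt_1, stilt_2, stilt_3, stilt_4 in the frame of board above 0.096 m).
It fails at once if a stilt leaves the board and drawer (x of any of stilt_1, stilt_2, stilt_3, stilt_4 in the frame of board below -0.24 m or x of any of stilt_1, stilt_2, stilt_3, stilt_4 in the frame of board above 0.13 m or y of any of stilt_1, stilt_2, stilt_3, stilt_4 in the frame of board below -0.13 m or y of any of stilt_1, stilt_2, stilt_3, stilt_4 in the frame of board above 0.13 m).
It fails at once if a bystander is pushed away (over 20 mm) or tipped (distance of any of pot, jar, tile, lid from where it was at the start of the episode above 0.02 m or angle between any of pot, jar, tile, lid's own z axis and vertical above 0.3 rad).
It also fails if it takes over 72 s, if anything falls off the work surface, if the arm or the gripper's body presses on something with over 40 N, if the wrist force passes 120 N, or if a joint passes its speed limit or range.

### The arm

A 6-joint arm with a two-finger parallel gripper is mounted at the origin on a cart in front of the work surface, level with it; the furniture and walls round the work are solid. World frame = base frame: x ahead of the robot, y to its left, z up, the work surface at z = 0. Lengths are in m, angles in rad, forces in N, time in s.
With the tool pointing down it reaches from about 0.225 to 0.875 m from the base axis. Payload 3.4 kg.
Tool frame: the origin (TCP) lies between the finger pads; the fingertips stand bot.tip_extent ahead of it and the grasp point (between the pads) lies 2 mm behind it (bot.tip_extent is the distance from the TCP to the fingertips, in m); z points along the fingers, y is the direction in which the jaws open and shut (so a half turn about z gives the same grasp; the last joint's range is limited). The gripper opens to 85 mm and grips with 20 to 120 N. Pads are 22 mm wide; open, the fingers measure 114 mm over their backs; the gripper's body (76 mm by 85 mm) begins 54 mm behind the grasp point. The pads swing forward as they close: fully open they stand 13 mm farther back than shut.
Start: joints at [-1.326, 0.276, 1.505, -0, 1.361, -0.121], TCP at [0.206, -0.537, 0.248] pointing down, gripper open.
Joint ranges: [-2.89, 2.89], [-0.75, 2.08], [0.22, 2.7], [-1.18, 4.32], [0.11, 2.71], [-2.7, 2.7]. Speed limits (rad/s): [2.57, 2.57, 3.14, 3.14, 3.14, 3.14].

### API

Orientations are given as a unit quaternion [w, x, y, z].
In Python, from bench import bot, eyes, close_job gives the robot as it stands. The module is installed in compiled form; this text tells all that it offers.
- The arm moves only by the tool play_rows, never from a script. Its argument "steps" is a list of rows, each an object with "offset": the shift along the tool's x, y, z in m, a list of three; "rotation": the turn, a rotation vector about the tool's x, y, z in degrees, a list of three; "hand": the gripper's target within -1 to 1 (fully open at 1, half-way at 0, shut at -1). In form: [{"offset": [dx, dy, dz], "rotation": [ax, ay, az], "hand": hand}, ...]. A call has 1 to 12 rows; each row shifts and turns the pose as measured when the row begins, along the tool's axes as they then stand; what a row does not reach is not made up. A row lasts 1/10 s, in which the tool goes at most 50 mm and 8.59 degrees, less where a joint would pass 70% of its speed; a pose out of reach is approached as far as the arm can. A call is refused whole if a number of a shift passes 0.05 or a number of a turn 8.59, either way. A call with a gripper value outside its range is refused whole. The fingers move at their own pace and stop on an object; "grip_force" is the grip in N (left out, the last holds). Time passes only in rows, so rows that do not move let the fingers close. It gives the time, the measured TCP pose, the force and the opening at its end, in the units of the state.
- bot.get_state(): the state, without advancing time (a new reading comes with each control period).
- eyes.snapshot(name): name is "scene" or "top" or "wrist"; returns the picture (400x640x3 uint8, red, green, blue); there is no depth.
- eyes.camera_model(name): a dict with "fx", "fy", "cx", "cy" (pixels), "extrinsics" (4x4, takes a point from world to camera coordinates). Camera axes: x right, y down, z forward; pixel columns grow to the right and rows downward; lengths in m; the calibration is good to about 2 mm. A picture is of the moment at which its call begins: read the wrist's pose just before it. camera_model takes no time and is no camera call; for the wrist camera it gives the pose at the moment of the call.
- close_job(): hands the job in, once; it reports no verdict.
The state is a dict: "clock": time; "qpos": joint angles; "joint_velocities": joint speeds; "joint_torque": joint torques, N m; "tcp_pos": TCP position; "tool_rot": TCP orientation; "force": force on the tool from outside, world axes, zero at the start; "moment": the same for the moment, N m; "finger_gap": opening from 0.0 (shut) to 1.0 (fully open).
Only numpy, scipy, OpenCV 4.12 (cv2) and the standard library are available. Lean on these libraries where they do the work, as an engineer would, in place of code of your own. Each camera call takes 0.05 s, during which the arm holds its last target.

## Working session

There is one attempt and no reset: what is moved stays moved. The work goes in short steps, Python scripts to look and compute and a tool call to move; the robot and the scene stay as the last step left them, time stands still between calls to the robot, and variables do not carry over. Pictures are saved under pics/ and viewed, and the job is handed in when it is done.

Besides the shell and the picture viewer there is one more tool, called after "Call:" as name(argument=value, ...), one argument or row to a line, values as JSON. play_rows: Moves the arm, as the interface text tells. Its arguments: {"type":"object","properties":{"steps":{"type":"array","items":{"type":"object","properties":{"offset":{"type":"array","items":{"type":"number"}},"rotation":{"type":"array","items":{"type":"number"}},"hand":{"type":"number"}}}},"grip_force":{"type":"number"}},"required":["steps"]}

```bash
mkdir -p pics; cat > h.py <<'E'
import numpy as np,cv2
from bench import bot,eyes,close_job
def snap(n,f):
    im=eyes.snapshot(n); cv2.imwrite('pics/'+f+'.png',im[:,:,::-1]); return im
def ray(n,u,v,z,m=None):
    m=m or eyes.camera_model(n); E=np.array(m['extrinsics']); R=E[:3,:3];t=E[:3,3]
    d=R.T@np.array([(u-m['cx'])/m['fx'],(v-m['cy'])/m['fy'],1]); c=-R.T@t
    return c+d*(z-c[2])/d[2]
def proj(n,p):
    m=eyes.camera_model(n); E=np.array(m['extrinsics']); q=E[:3,:3]@np.array(p)+E[:3,3]
    return q[0]/q[2]*m['fx']+m['cx'],q[1]/q[2]*m['fy']+m['cy']
E
python3 - <<'E'
from h import *
print(bot.get_state(),bot.tip_extent)
snap('top','t0');snap('scene','s0')
for n in('top','scene'):
    m=eyes.camera_model(n);print(m['fx'],m['cx'],m['cy'],np.array(m['extrinsics']).round(3))
E
```

```text
{'clock': 0.0, 'qpos': array([-1.32599215e+00,  2.76587363e-01,  1.50615874e+00, -1.96890446e-05,
        1.36069268e+00, -1.21020040e-01]), 'joint_velocities': array([ 0.00048493, -0.00113079,  0.00033923,  0.00113172, -0.00066173,
       -0.00096247]), 'joint_torque': array([-3.06689772e-04, -4.16777158e+01, -2.45808131e+01, -1.02371271e-04,
        1.09027867e-02,  5.82860949e-06]), 'tcp_pos': array([ 0.20554201, -0.53646237,  0.24743383]), 'tool_rot': array([-9.20704783e-04,  9.83317374e-01,  1.81895820e-01, -6.67017991e-05]), 'force': array([-0.36991571, -0.04177541,  0.19812101]), 'moment': array([-0.0347839 , -0.04558233,  0.02444833]), 'finger_gap': 0.9973677479579672} 0.017
465.4309422765497 311.8214553890724 198.9876198291231 [[-0.006 -1.     0.004 -0.081]
 [-0.982  0.005 -0.188  0.594]
 [ 0.188 -0.005 -0.982  0.837]
 [ 0.     0.     0.     1.   ]]
399.71258505904916 321.44167502780545 203.3409619242637 [[ 0.879 -0.476 -0.014 -0.581]
 [-0.255 -0.445 -0.859  0.189]
 [ 0.402  0.759 -0.512  0.724]
 [ 0.     0.     0.     1.   ]]
```

View pics/t0.png

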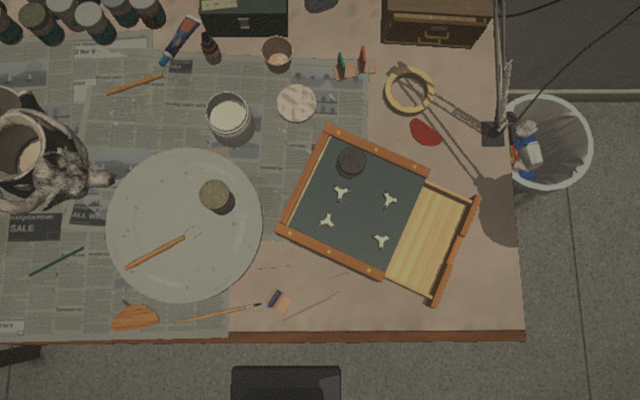

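View pics/s0.png

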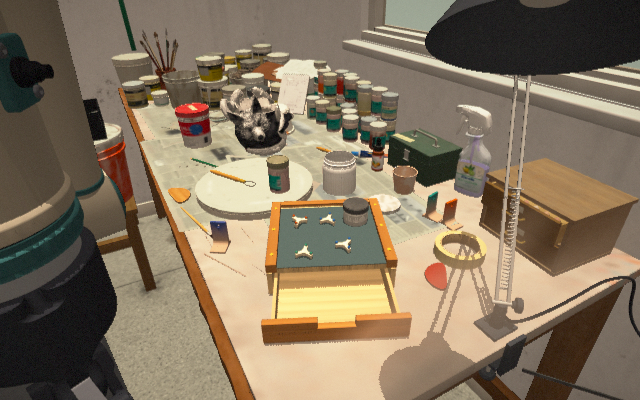

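```bash
python3 - <<'E'
import cv2
im=cv2.imread('pics/t0.png')
cv2.imwrite('pics/t0z.png',cv2.resize(im[115:315,265:490],None,fx=3.5,fy=3,interpolation=cv2.INTER_CUBIC)[:600,:788])
E
```

```text
(no output)
```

View pics/t0z.png

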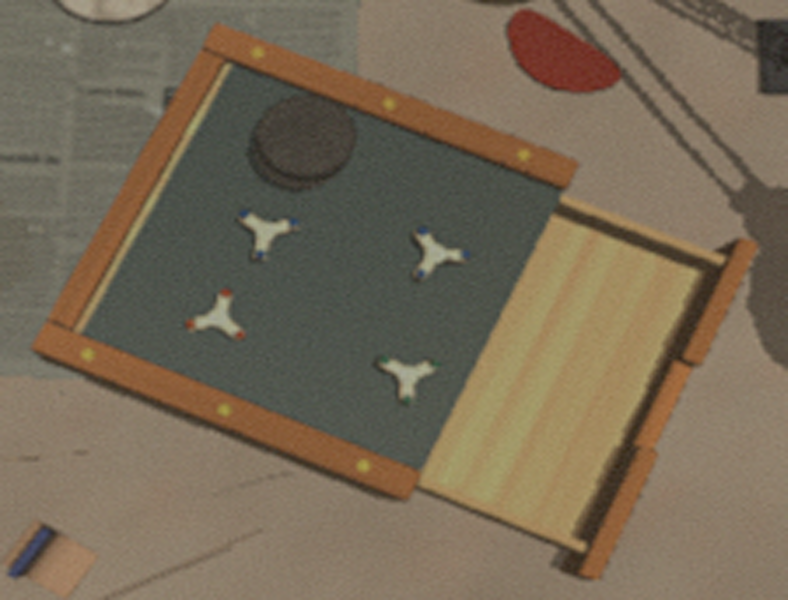

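```bash
cat >> h.py <<'E'
def zp(u,v): return 265+(u+.5)/3.5-.5,115+(v+.5)/3-.5
E
python3 - <<'E'
from h import *
W=np.array([ray('top',*zp(*p),.074)[:2] for p in[(212,25),(35,345),(578,162),(417,484)]])
B=np.array([(.11,-.118),(.11,.118),(-.11,-.118),(-.11,.118)])
Bc=B-B.mean(0);Wc=W-W.mean(0)
th=np.arctan2((Bc[:,0]*Wc[:,1]-Bc[:,1]*Wc[:,0]).sum(),(Bc*Wc).sum())
R=np.array([[np.cos(th),-np.sin(th)],[np.sin(th),np.cos(th)]]);o=W.mean(0)
print('th',np.degrees(th),o,(W-(B@R.T+o))*1e3)
f=lambda u,v,z:(R.T@(ray('top',*zp(u,v),z)[:2]-o)).round(4)
for n,p,z in[('sA',(267,233),.076),('sB',(437,254),.076),('sC',(219,318),.076),('sD',(408,377),.076),('pot',(304,135),.109),('panel1',(755,243),.05),('panel2',(600,577),.05),('tile',(50,560),.0),('edge',(555,200),.066)]: print(n,f(*p,z))
im=cv2.imread('pics/s0.png');cv2.imwrite('pics/s0z.png',cv2.resize(im[190:345,200:420],None,fx=3.5,fy=3.5,interpolation=cv2.INTER_CUBIC))
E
```

```text
th 65.37026811928757 [ 0.59128696 -0.16241413] [[-4.51296496  0.57399334]
 [ 2.17820849 -1.39491382]
 [-5.35281542  2.12348589]
 [ 7.6875719  -1.30256541]]
sA [0.0257 0.0002]
sB [-0.0628 -0.025 ]
sC [0.0274 0.0601]
sD [-0.0784  0.0525]
pot [ 0.0317 -0.0567]
panel1 [-0.2229 -0.1107]
panel2 [-0.2214  0.1209]
tile [0.0509 0.2339]
edge [-0.1091 -0.0865]
```

View pics/s0z.png

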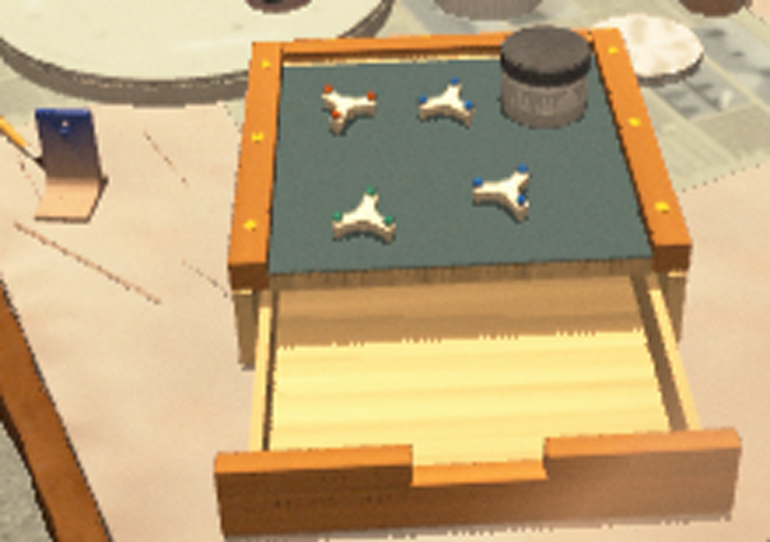

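```bash
cat > ov.py <<'E'
from h import *
import sys
def over(th,o,q=.11,tag=''):
    R=np.array([[np.cos(th),-np.sin(th)],[np.sin(th),np.cos(th)]])
    P=lambda x,y,z:np.r_[R@[x,y]+o,z]
    L=[[(.11,-.118,.074),(.11,.118,.074),(-.11,.118,.074),(-.11,-.118,.074),(.11,-.118,.074)],
       [(-.11,-.098,.066),(.094,-.098,.066),(.094,.098,.066),(-.11,.098,.066),(-.11,-.098,.066)],
       [(-.122-q,-.118,.05),(-.122-q,.118,.05),(-.122-q,.118,.0),(-.122-q,-.118,.0),(-.122-q,-.118,.05)]]
    for n,f,(x0,y0,x1,y1) in(('top','t0',(265,115,490,315)),('scene','s0',(200,190,420,345))):
        s=3.5;im=cv2.resize(cv2.imread(f'pics/{f}.png')[y0:y1,x0:x1],None,fx=s,fy=s,interpolation=cv2.INTER_CUBIC)
        if n=='top': im=im[:600] if False else im
        for l in L:
            pts=np.array([[(u-x0+.5)*s,(v-y0+.5)*s] for u,v in(proj(n,P(*p)) for p in l)]).astype(int)
            cv2.polylines(im,[pts],False,(0,255,255),1)
        im=cv2.resize(im,None,fx=min(1,580/im.shape[0]),fy=min(1,580/im.shape[0]))
        cv2.imwrite(f'pics/ov_{n}{tag}.png',im)
E
python3 -c "
from ov import *
over(np.radians(65.37),np.array([.59129,-.16241]))
m=eyes.camera_model('top');print(m['fx'],m['fy'])"
```

```text
465.4309422765497 465.4309422765497
```

View pics/ov_top.png

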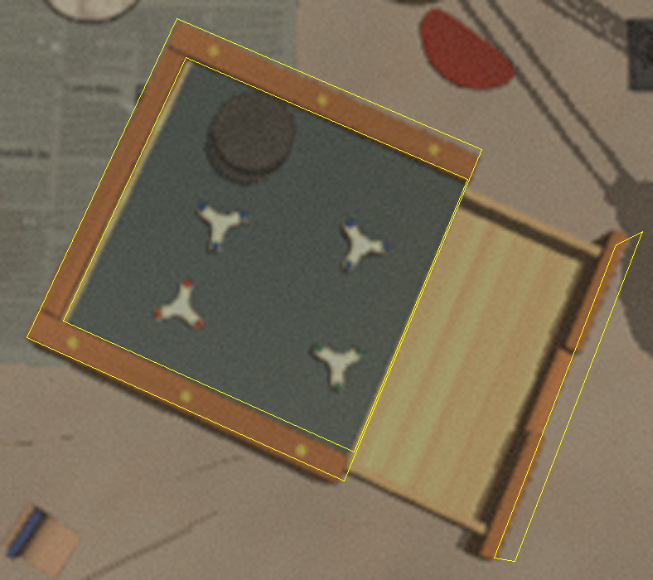

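View pics/ov_scene.png

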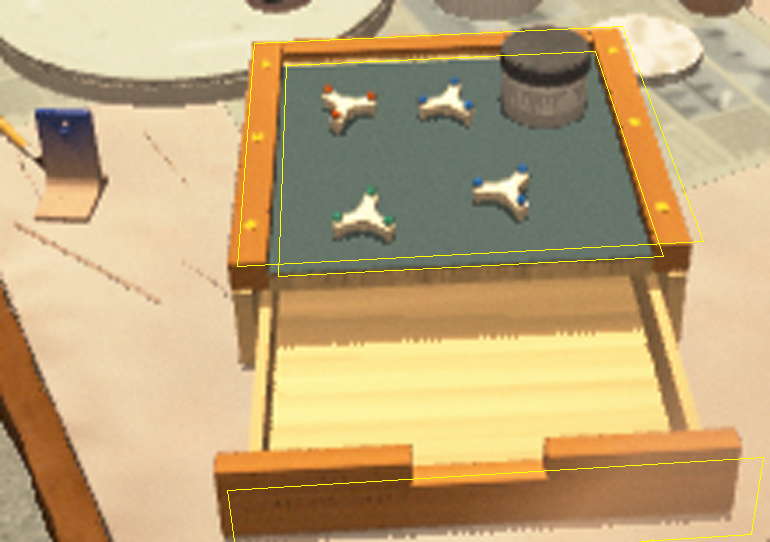

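```bash
cat > fit.py <<'E'
from ov import *
from scipy.optimize import least_squares
C=[(.11,-.118,.074),(.11,.118,.074),(-.11,-.118,.074),(-.11,.118,.074),(.094,-.098,.066),(-.11,-.098,.066),(.094,.098,.066),(-.11,.098,.066)]
T=[(175,20),(28,336),(479,153),(343,471)]
S=[(618,29),(254,43),(690,244),(231,264),None,(651,257),None,(268,274)]
obs=[('top',c,(u/2.9+265-.5,v/2.9+115-.5)) for c,(u,v) in zip(C,T)]+[('scene',c,(t[0]/3.5+200-.5,t[1]/3.5+190-.5)) for c,t in zip(C,S) if t]
def res(x):
    R=np.array([[np.cos(x[0]),-np.sin(x[0])],[np.sin(x[0]),np.cos(x[0])]])
    return np.ravel([np.array(proj(n,np.r_[R@c[:2]+x[1:3],c[2]]))-p for n,c,p in obs])
if __name__=='__main__':
    r=least_squares(res,[1.14,.59,-.16],loss='soft_l1');print(np.degrees(r.x[0]),r.x,r.fun.reshape(-1,2).round(1).tolist())
    over(r.x[0],r.x[1:],.10,'2')
E
python3 fit.py
```

```text
64.82643061182016 [ 1.13143466  0.58928692 -0.16044746] [[0.4, 0.1], [-1.6, 0.8], [0.4, 0.4], [-1.4, 4.8], [0.7, -0.6], [-0.5, -0.3], [1.7, -0.5], [-0.2, 0.1], [1.4, -0.2], [0.9, 0.2]]
```

View pics/ov_top2.png

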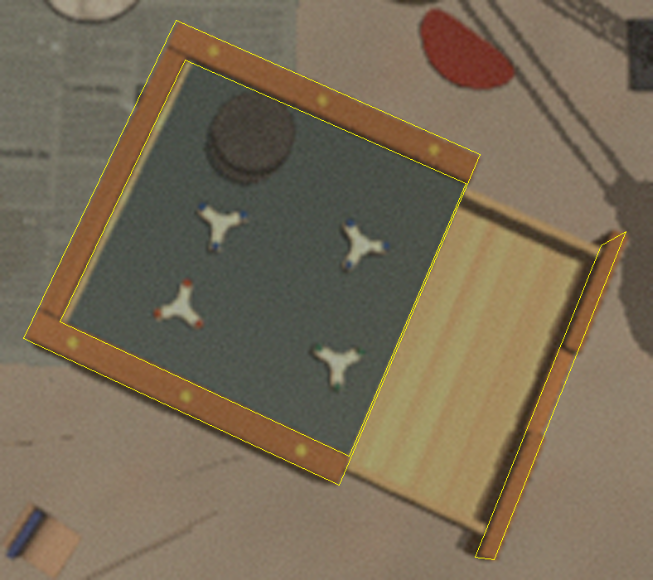

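View pics/ov_scene2.png

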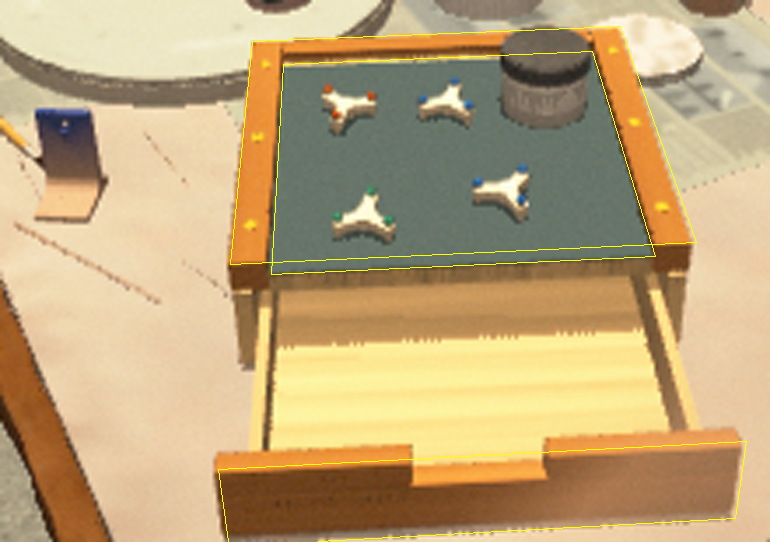

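```bash
cat > b.py <<'E'
from h import *
from scipy.spatial.transform import Rotation as Ro
TH=1.13143;O=np.array([.5893,-.1604])
R2=np.array([[np.cos(TH),-np.sin(TH)],[np.sin(TH),np.cos(TH)]])
def w2b(p): return np.r_[R2.T@(np.array(p)[:2]-O),np.array(p)[2:]]
def b2w(p): return np.r_[R2@np.array(p)[:2]+O,np.array(p)[2:]]
RT=np.c_[b2w([1,0,0])-b2w([0,0,0]),b2w([0,0,0])-b2w([0,1,0]),[0,0,-1]]
def st():
    s=bot.get_state();q=s['tool_rot'];r=Ro.from_quat([q[1],q[2],q[3],q[0]])
    e=(r.inv()*Ro.from_matrix(RT)).as_rotvec(degrees=True)
    print('t',round(s['clock'],2),'board tcp',w2b(s['tcp_pos']).round(4),'roterr(tool)',e.round(2),'F',s['force'].round(1),'gap',round(s['finger_gap'],3));return s,r
def plan(tb,n):
    s,r=st();p=s['tcp_pos'];d=(b2w(tb)-p)/n;e=(r.inv()*Ro.from_matrix(RT)).as_rotvec()/n
    for i in range(n):
        print((r.inv().apply(d)).round(3).tolist(),np.degrees(e).round(2).tolist()); r=r*Ro.from_rotvec(e)
E
python3 - <<'E'
from b import *
for n,p,z in[('A',(221,224),.076),('B',(362,246),.076),('C',(182,305),.076),('D',(338,364),.076),('pot',(252,134),.109)]:
    print(n,w2b(ray('top',p[0]/2.9+264.5,p[1]/2.9+114.5,z)).round(4))
plan([-.025,-.025,.16],12)
E
```

```text
A [ 0.0256 -0.003   0.076 ]
B [-0.0633 -0.0282  0.076 ]
C [0.0266 0.056  0.076 ]
D [-0.0793  0.0487  0.076 ]
pot [ 0.0307 -0.0572  0.109 ]
t 0.1 board tcp [-0.5036  0.1873  0.2475] roterr(tool) [ -0.09  -0.05 -43.87] F [-0.3  0.7  0.3] gap 1.0
[0.041, -0.015, 0.007] [-0.01, -0.0, -3.66]
[0.042, -0.012, 0.007] [-0.01, -0.0, -3.66]
[0.043, -0.01, 0.007] [-0.01, -0.0, -3.66]
[0.043, -0.007, 0.007] [-0.01, -0.0, -3.66]
[0.043, -0.004, 0.007] [-0.01, -0.0, -3.66]
[0.044, -0.001, 0.007] [-0.01, -0.0, -3.66]
[0.044, 0.002, 0.007] [-0.01, -0.0, -3.66]
[0.043, 0.004, 0.007] [-0.01, -0.0, -3.66]
[0.043, 0.007, 0.007] [-0.01, -0.0, -3.66]
[0.043, 0.01, 0.007] [-0.01, -0.0, -3.66]
[0.042, 0.012, 0.007] [-0.01, -0.0, -3.66]
[0.041, 0.015, 0.007] [-0.01, -0.0, -3.66]
```

Call:
play_rows(
  steps=[
    {"offset": [0.041, -0.015, 0.007], "rotation": [0, 0, -3.66], "hand": -0.67},
    {"offset": [0.042, -0.012, 0.007], "rotation": [0, 0, -3.66], "hand": -0.67},
    {"offset": [0.043, -0.01, 0.007], "rotation": [0, 0, -3.66], "hand": -0.67},
    {"offset": [0.043, -0.007, 0.007], "rotation": [0, 0, -3.66], "hand": -0.67},
    {"offset": [0.043, -0.004, 0.007], "rotation": [0, 0, -3.66], "hand": -0.67},
    {"offset": [0.044, -0.001, 0.007], "rotation": [0, 0, -3.66], "hand": -0.67},
    {"offset": [0.044, 0.002, 0.007], "rotation": [0, 0, -3.66], "hand": -0.67},
    {"offset": [0.043, 0.004, 0.007], "rotation": [0, 0, -3.66], "hand": -0.67},
    {"offset": [0.043, 0.007, 0.007], "rotation": [0, 0, -3.66], "hand": -0.67},
    {"offset": [0.043, 0.01, 0.007], "rotation": [0, 0, -3.66], "hand": -0.67},
    {"offset": [0.042, 0.012, 0.007], "rotation": [0, 0, -3.66], "hand": -0.67},
    {"offset": [0.041, 0.015, 0.007], "rotation": [0, 0, -3.66], "hand": -0.67},
  ],
)

```text
clock: 1.3
tcp_pos: [0.6066, -0.1799, 0.1549]
tool_rot: [-0.002, 0.839, 0.545, -0.002]
force: [1.1, -0.3, -0.3]
finger_gap: 0.166
```

```bash
python3 - <<'E'
from b import *
plan([-.025,-.027,.13],4)
snap('wrist','w1')
E
```

```text
t 1.3 board tcp [-0.0103 -0.0239  0.1549] roterr(tool) [-0.37  0.08  1.2 ] F [ 1.1 -0.3 -0.3] gap 0.166
[-0.004, 0.001, 0.006] [-0.09, 0.02, 0.3]
[-0.004, 0.001, 0.006] [-0.09, 0.02, 0.3]
[-0.004, 0.001, 0.006] [-0.09, 0.02, 0.3]
[-0.004, 0.001, 0.006] [-0.09, 0.02, 0.3]
```

View pics/w1.png

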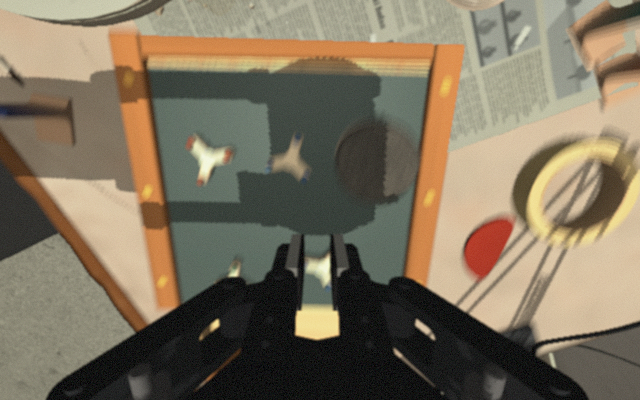

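Call:
play_rows(
  steps=[
    {"offset": [-0.006, 0.001, 0.01], "rotation": [-0.2, 0, 0.6], "hand": -0.67},
    {"offset": [-0.006, 0.001, 0.012], "rotation": [-0.2, 0, 0.6], "hand": -0.67},
    {"offset": [-0.003, 0.001, 0.012], "rotation": [0, 0, 0], "hand": -0.67},
    {"offset": [0, 0, 0.01], "rotation": [0, 0, 0], "hand": -0.67},
    {"offset": [0, 0, 0], "rotation": [0, 0, 0], "hand": -0.67},
  ],
)

```text
clock: 1.85
tcp_pos: [0.6062, -0.189, 0.1031]
tool_rot: [-0.003, 0.843, 0.538, 0.001]
force: [-0.2, -0.5, 0.4]
finger_gap: 0.162
```

```bash
python3 - <<'E'
from b import *
plan([-.025,-.027,.088],3)
E
```

```text
t 1.85 board tcp [-0.0187 -0.0274  0.1031] roterr(tool) [-0.2  -0.25  0.28] F [-0.2 -0.5  0.4] gap 0.162
[-0.002, -0.0, 0.005] [-0.07, -0.08, 0.09]
[-0.002, -0.0, 0.005] [-0.07, -0.08, 0.09]
[-0.002, -0.0, 0.005] [-0.07, -0.08, 0.09]
```

Call:
play_rows(
  steps=[
    {"offset": [-0.003, 0, 0.006], "rotation": [0, -0.2, 0.2], "hand": -0.67},
    {"offset": [-0.001, 0, 0.006], "rotation": [0, 0, 0], "hand": -0.67},
    {"offset": [0, 0, 0.002], "rotation": [0, 0, 0], "hand": -0.67},
    {"offset": [0, 0, 0], "rotation": [0, 0, 0], "hand": -0.67},
  ],
)

```text
clock: 2.25
tcp_pos: [0.6037, -0.1945, 0.0886]
tool_rot: [-0.001, 0.845, 0.535, -0.0]
force: [-0.3, 0.3, -0.2]
finger_gap: 0.165
```

```bash
python3 - <<'E'
from b import *
plan([-.025,-.027,.088],3)
snap('scene','s1')
im=cv2.imread('pics/s1.png');cv2.imwrite('pics/s1z.png',cv2.resize(im[180:340,200:420],None,fx=3.5,fy=3.5))
E
```

```text
t 2.25 board tcp [-0.0247 -0.0275  0.0886] roterr(tool) [-0.15 -0.03 -0.08] F [-0.3  0.3 -0.2] gap 0.165
[-0.0, -0.0, 0.0] [-0.05, -0.01, -0.03]
[-0.0, -0.0, 0.0] [-0.05, -0.01, -0.03]
[-0.0, -0.0, 0.0] [-0.05, -0.01, -0.03]
```

View pics/s1z.png

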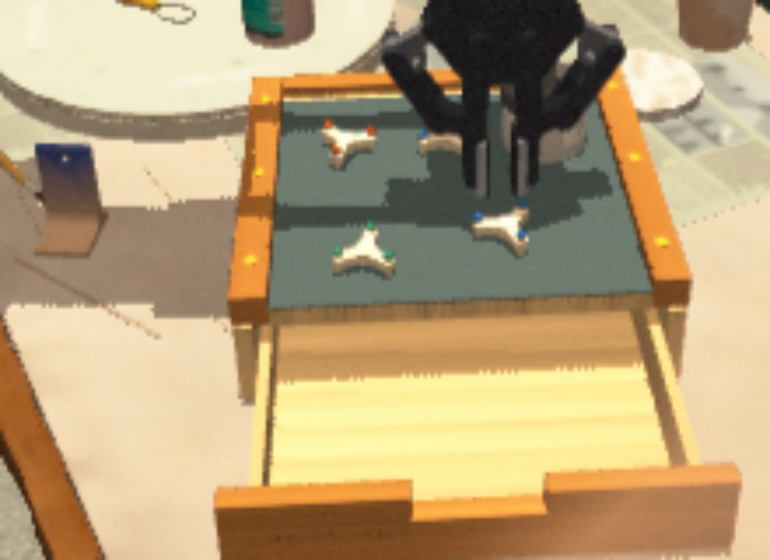

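Call:
play_rows(
  steps=[
    {"offset": [-0.008, 0, 0.001], "rotation": [0, 0, 0], "hand": -0.67},
    {"offset": [-0.01, 0, 0], "rotation": [0, 0, 0], "hand": -0.67},
    {"offset": [-0.01, 0, 0], "rotation": [0, 0, 0], "hand": -0.67},
    {"offset": [-0.01, 0, 0], "rotation": [0, 0, 0], "hand": -0.67},
    {"offset": [-0.01, 0, 0], "rotation": [0, 0, 0], "hand": -0.67},
    {"offset": [-0.01, 0, 0], "rotation": [0, 0, 0], "hand": -0.67},
  ],
)

```text
clock: 2.9
tcp_pos: [0.5782, -0.251, 0.0891]
tool_rot: [0.0, 0.844, 0.536, 0.0]
force: [0.3, 0.7, 0.8]
finger_gap: 0.162
```

```bash
cat > look.py <<'E'
from b import *
import sys
plan(eval(sys.argv[1]),int(sys.argv[2]))
c=sys.argv[3]
snap(c,sys.argv[4])
x0,y0,x1,y1=dict(scene=(190,170,420,345),top=(265,115,490,285),wrist=(0,0,640,400))[c]
im=cv2.imread(f'pics/{sys.argv[4]}.png')[y0:y1,x0:x1];s=3.2 if c!='wrist' else 1;cv2.imwrite(f'pics/{sys.argv[4]}z.png',cv2.resize(im,None,fx=s,fy=s,interpolation=cv2.INTER_CUBIC))
E
python3 look.py '[-.118,-.027,.087]' 4 scene s2
```

```text
t 2.9 board tcp [-0.0867 -0.0284  0.0891] roterr(tool) [ 0.04 -0.02  0.01] F [0.3 0.7 0.8] gap 0.162
[-0.008, -0.0, 0.001] [0.01, -0.0, 0.0]
[-0.008, -0.0, 0.001] [0.01, -0.0, 0.0]
[-0.008, -0.0, 0.001] [0.01, -0.0, 0.0]
[-0.008, -0.0, 0.001] [0.01, -0.0, 0.0]
```

View pics/s2z.png

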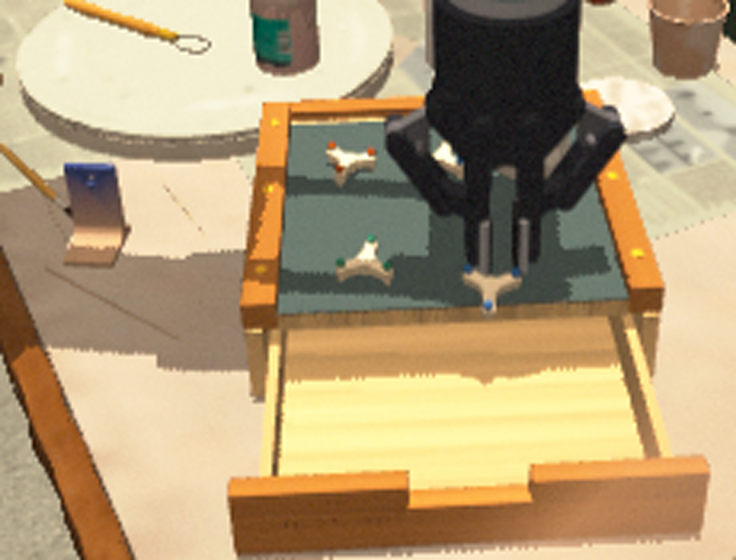

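Stilt B is pushed squarely (two arms on the two fingers, leading arm at the edge, pixel ~(488,300)). Continue over the edge.

Call:
play_rows(
  steps=[
    {"offset": [-0.01, 0, 0.001], "rotation": [0, 0, 0], "hand": -0.67},
    {"offset": [-0.01, 0, 0], "rotation": [0, 0, 0], "hand": -0.67},
    {"offset": [-0.01, 0, 0], "rotation": [0, 0, 0], "hand": -0.67},
    {"offset": [-0.006, 0, 0], "rotation": [0, 0, 0], "hand": -0.67},
    {"offset": [0, 0, 0], "rotation": [0, 0, 0], "hand": -0.67},
  ],
)

```text
clock: 3.45
tcp_pos: [0.5603, -0.2892, 0.088]
tool_rot: [0.001, 0.845, 0.535, -0.0]
force: [0.7, 0.0, 0.2]
finger_gap: 0.166
```

```bash
python3 look.py '[-.038,.049,.115]' 6 scene s3
```

```text
t 3.45 board tcp [-0.1289 -0.0285  0.088 ] roterr(tool) [ 0.04  0.08 -0.11] F [0.7 0.  0.2] gap 0.166
[0.015, -0.013, -0.005] [0.01, 0.01, -0.02]
[0.015, -0.013, -0.005] [0.01, 0.01, -0.02]
[0.015, -0.013, -0.005] [0.01, 0.01, -0.02]
[0.015, -0.013, -0.005] [0.01, 0.01, -0.02]
[0.015, -0.013, -0.005] [0.01, 0.01, -0.02]
[0.015, -0.013, -0.005] [0.01, 0.01, -0.02]
```

View pics/s3z.png

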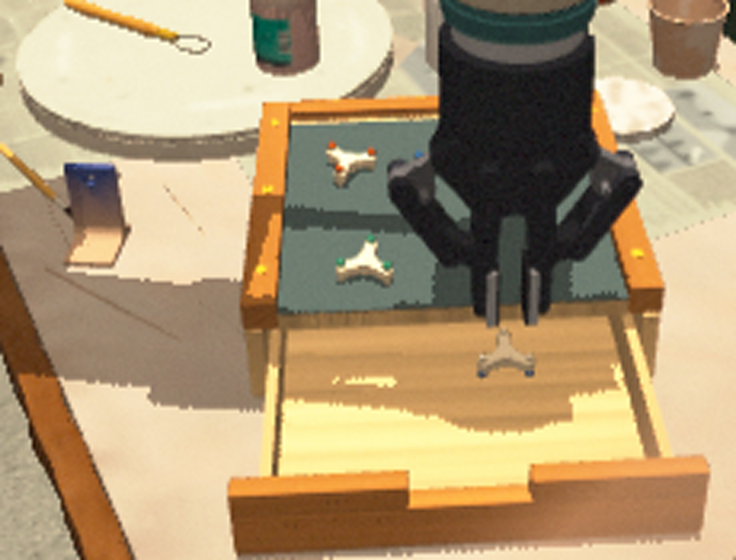

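Call:
play_rows(
  steps=[
    {"offset": [0, 0, -0.02], "rotation": [0, 0, 0], "hand": -0.67},
    {"offset": [0.01, -0.01, -0.015], "rotation": [0, 0, 0], "hand": -0.67},
    {"offset": [0.02, -0.02, -0.005], "rotation": [0, 0, 0], "hand": -0.67},
    {"offset": [0.02, -0.02, 0], "rotation": [0, 0, 0], "hand": -0.67},
    {"offset": [0.02, -0.015, 0], "rotation": [0, 0, 0], "hand": -0.67},
    {"offset": [0.01, -0.008, 0.005], "rotation": [0, 0, 0], "hand": -0.67},
    {"offset": [0, 0, 0.008], "rotation": [0, 0, 0], "hand": -0.67},
    {"offset": [0, 0, 0], "rotation": [0, 0, 0], "hand": -0.67},
  ],
)

```text
clock: 4.3
tcp_pos: [0.5265, -0.176, 0.1173]
tool_rot: [0.0, 0.844, 0.536, 0.001]
force: [0.3, 0.3, 0.0]
finger_gap: 0.162
```

```bash
python3 -c "
from b import *
plan([-.040,.050,.087],4)"
```

```text
t 4.3 board tcp [-0.0408  0.0502  0.1173] roterr(tool) [ 0.06 -0.09  0.03] F [0.3 0.3 0. ] gap 0.162
[0.0, 0.0, 0.008] [0.02, -0.02, 0.01]
[0.0, 0.0, 0.008] [0.02, -0.02, 0.01]
[0.0, 0.0, 0.008] [0.02, -0.02, 0.01]
[0.0, 0.0, 0.008] [0.02, -0.02, 0.01]
```

Call:
play_rows(
  steps=[
    {"offset": [0.001, 0, 0.01], "rotation": [0, 0, 0], "hand": -0.67},
    {"offset": [0, 0, 0.01], "rotation": [0, 0, 0], "hand": -0.67},
    {"offset": [0, 0, 0.006], "rotation": [0, 0, 0], "hand": -0.67},
    {"offset": [0, 0, 0], "rotation": [0, 0, 0], "hand": -0.67},
    {"offset": [-0.008, 0, 0], "rotation": [0, 0, 0], "hand": -0.67},
    {"offset": [-0.01, 0, 0], "rotation": [0, 0, 0], "hand": -0.67},
    {"offset": [-0.01, 0, 0], "rotation": [0, 0, 0], "hand": -0.67},
    {"offset": [-0.01, 0, 0], "rotation": [0, 0, 0], "hand": -0.67},
  ],
)

```text
clock: 5.1
tcp_pos: [0.511, -0.215, 0.0873]
tool_rot: [0.0, 0.844, 0.536, 0.0]
force: [-0.1, -0.1, -0.4]
finger_gap: 0.164
```

```bash
python3 look.py '[-.126,.05,.087]' 5 scene s4
```

```text
t 5.1 board tcp [-0.0827  0.0477  0.0873] roterr(tool) [ 0.04 -0.02 -0.05] F [-0.1 -0.1 -0.4] gap 0.164
[-0.009, -0.0, 0.0] [0.01, -0.0, -0.01]
[-0.009, -0.0, 0.0] [0.01, -0.0, -0.01]
[-0.009, -0.0, 0.0] [0.01, -0.0, -0.01]
[-0.009, -0.0, 0.0] [0.01, -0.0, -0.01]
[-0.009, -0.0, 0.0] [0.01, -0.0, -0.01]
```

View pics/s4z.png

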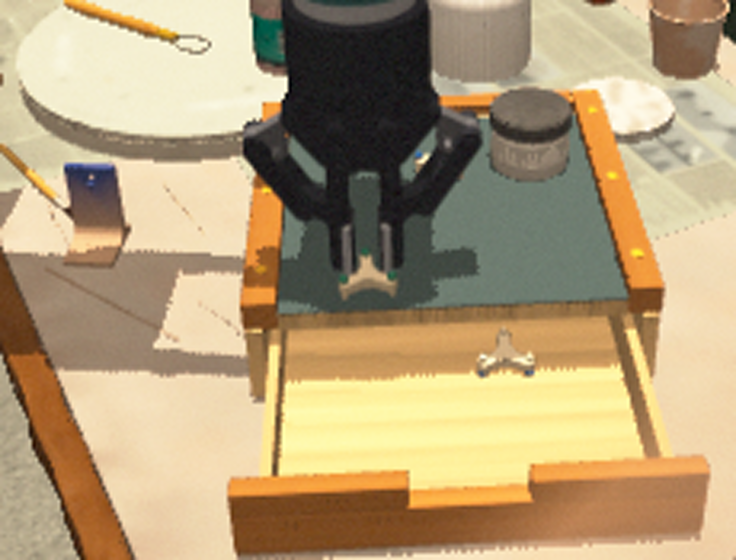

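Call:
play_rows(
  steps=[
    {"offset": [-0.01, 0, 0], "rotation": [0, 0, 0], "hand": -0.67},
    {"offset": [-0.01, 0, 0], "rotation": [0, 0, 0], "hand": -0.67},
    {"offset": [-0.01, 0, 0], "rotation": [0, 0, 0], "hand": -0.67},
    {"offset": [-0.01, 0, 0], "rotation": [0, 0, 0], "hand": -0.67},
    {"offset": [-0.007, 0, 0], "rotation": [0, 0, 0], "hand": -0.67},
    {"offset": [0, 0, 0], "rotation": [0, 0, 0], "hand": -0.67},
  ],
)

```text
clock: 5.75
tcp_pos: [0.4882, -0.2645, 0.0883]
tool_rot: [0.002, 0.845, 0.535, 0.0]
force: [0.3, -0.3, -0.4]
finger_gap: 0.169
```

```bash
python3 look.py '[.067,.057,.125]' 9 scene s5
```

```text
t 5.75 board tcp [-0.1372  0.0472  0.0883] roterr(tool) [ 0.16  0.1  -0.2 ] F [ 0.3 -0.3 -0.4] gap 0.169
[0.023, -0.001, -0.004] [0.02, 0.01, -0.02]
[0.023, -0.001, -0.004] [0.02, 0.01, -0.02]
[0.023, -0.001, -0.004] [0.02, 0.01, -0.02]
[0.023, -0.001, -0.004] [0.02, 0.01, -0.02]
[0.023, -0.001, -0.004] [0.02, 0.01, -0.02]
[0.023, -0.001, -0.004] [0.02, 0.01, -0.02]
[0.023, -0.001, -0.004] [0.02, 0.01, -0.02]
[0.023, -0.001, -0.004] [0.02, 0.01, -0.02]
[0.023, -0.001, -0.004] [0.02, 0.01, -0.02]
```

View pics/s5z.png

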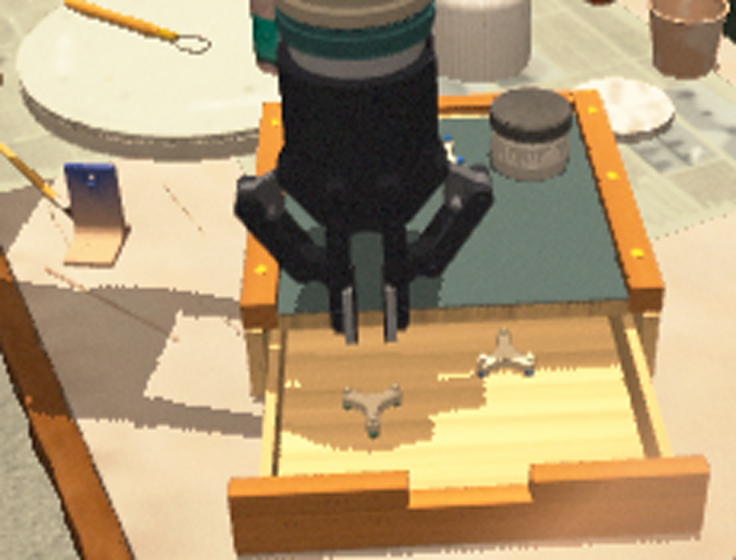

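Call:
play_rows(
  steps=[
    {"offset": [0, 0, -0.025], "rotation": [0, 0, 0], "hand": -0.67},
    {"offset": [0.015, -0.001, -0.015], "rotation": [0, 0, 0], "hand": -0.67},
    {"offset": [0.025, -0.001, 0], "rotation": [0, 0, 0], "hand": -0.67},
    {"offset": [0.03, -0.001, 0], "rotation": [0, 0, 0], "hand": -0.67},
    {"offset": [0.03, -0.001, 0], "rotation": [0, 0, 0], "hand": -0.67},
    {"offset": [0.03, -0.001, 0], "rotation": [0, 0, 0], "hand": -0.67},
    {"offset": [0.03, -0.001, 0], "rotation": [0, 0, 0], "hand": -0.67},
    {"offset": [0.02, -0.001, 0], "rotation": [0, 0, 0], "hand": -0.67},
    {"offset": [0.008, 0, 0], "rotation": [0, 0, 0], "hand": -0.67},
    {"offset": [0, 0, 0], "rotation": [0, 0, 0], "hand": -0.67},
  ],
)

```text
clock: 6.8
tcp_pos: [0.566, -0.0817, 0.1296]
tool_rot: [0.001, 0.845, 0.535, 0.001]
force: [0.0, -0.8, -0.6]
finger_gap: 0.162
```

```bash
python3 look.py '[.064,.057,.087]' 4 scene s6
```

```text
t 6.8 board tcp [0.0613 0.0546 0.1296] roterr(tool) [ 0.14 -0.1  -0.12] F [ 0.  -0.8 -0.6] gap 0.162
[0.001, -0.001, 0.011] [0.04, -0.02, -0.03]
[0.001, -0.001, 0.011] [0.04, -0.02, -0.03]
[0.001, -0.001, 0.011] [0.04, -0.02, -0.03]
[0.001, -0.001, 0.011] [0.04, -0.02, -0.03]
```

View pics/s6z.png

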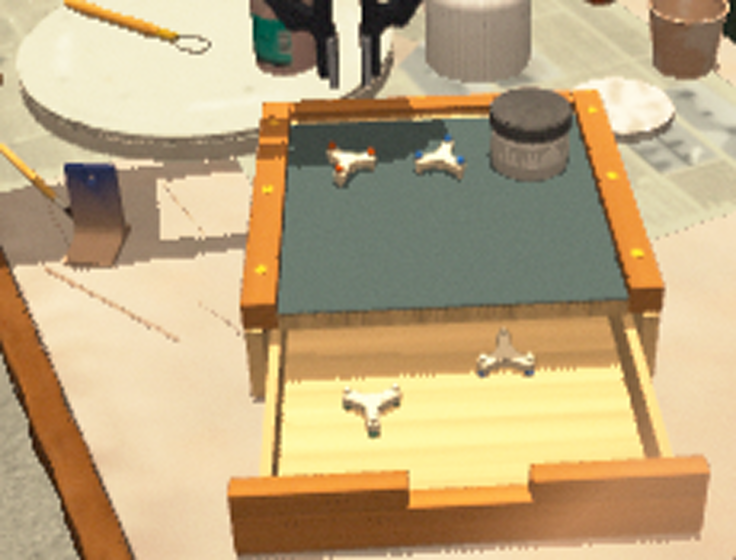

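Call:
play_rows(
  steps=[
    {"offset": [0.003, -0.001, 0.01], "rotation": [0, 0, 0], "hand": -0.67},
    {"offset": [0.001, -0.001, 0.012], "rotation": [0, 0, 0], "hand": -0.67},
    {"offset": [0, 0, 0.01], "rotation": [0, 0, 0], "hand": -0.67},
    {"offset": [0, 0, 0.005], "rotation": [0, 0, 0], "hand": -0.67},
    {"offset": [0, 0, 0], "rotation": [0, 0, 0], "hand": -0.67},
  ],
)

```text
clock: 7.35
tcp_pos: [0.5635, -0.0807, 0.0881]
tool_rot: [-0.0, 0.846, 0.533, -0.0]
force: [-0.7, 1.2, -1.4]
finger_gap: 0.165
```

```bash
python3 -c "
from b import *
plan([-.12,.057,.087],12)"
```

```text
t 7.35 board tcp [0.0611 0.0573 0.0881] roterr(tool) [-0.03  0.02 -0.39] F [-0.7  1.2 -1.4] gap 0.165
[-0.015, 0.0, 0.0] [-0.0, 0.0, -0.03]
[-0.015, 0.0, 0.0] [-0.0, 0.0, -0.03]
[-0.015, 0.0, 0.0] [-0.0, 0.0, -0.03]
[-0.015, 0.0, 0.0] [-0.0, 0.0, -0.03]
[-0.015, 0.0, 0.0] [-0.0, 0.0, -0.03]
[-0.015, 0.0, 0.0] [-0.0, 0.0, -0.03]
[-0.015, 0.0, 0.0] [-0.0, 0.0, -0.03]
[-0.015, 0.0, 0.0] [-0.0, 0.0, -0.03]
[-0.015, 0.0, 0.0] [-0.0, 0.0, -0.03]
[-0.015, 0.0, 0.0] [-0.0, 0.0, -0.03]
[-0.015, 0.0, 0.0] [-0.0, 0.0, -0.03]
[-0.015, 0.0, 0.0] [-0.0, 0.0, -0.03]
```

```bash
python3 look.py '[.064,.057,.087]' 1 scene s7
```

```text
t 7.35 board tcp [0.0611 0.0573 0.0881] roterr(tool) [-0.03  0.02 -0.39] F [-0.7  1.2 -1.4] gap 0.165
[0.003, 0.0, 0.001] [-0.03, 0.02, -0.39]
```

View pics/s7z.png

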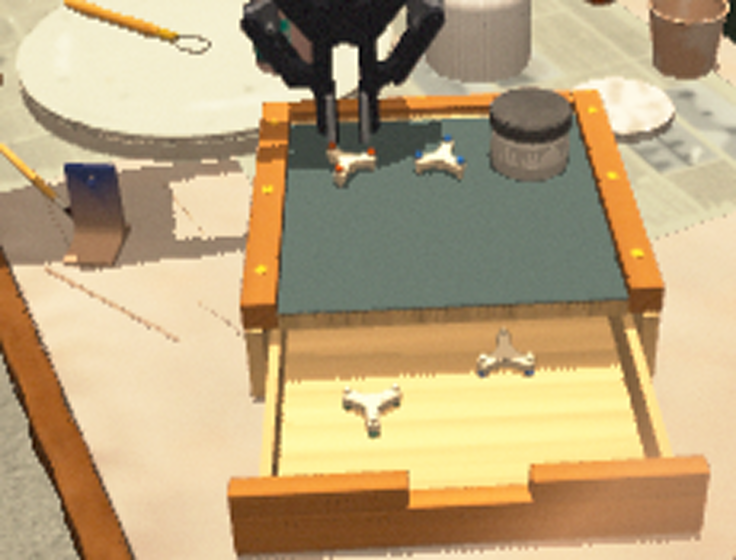

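Fingers stand just behind C (pixels ~(350,160)), C unmoved. Sweep.

Call:
play_rows(
  steps=[
    {"offset": [-0.008, 0, 0], "rotation": [0, 0, -0.3], "hand": -0.67},
    {"offset": [-0.01, 0, 0], "rotation": [0, 0, 0], "hand": -0.67},
    {"offset": [-0.012, 0, 0], "rotation": [0, 0, 0], "hand": -0.67},
    {"offset": [-0.012, 0, 0], "rotation": [0, 0, 0], "hand": -0.67},
    {"offset": [-0.012, 0, 0], "rotation": [0, 0, 0], "hand": -0.67},
    {"offset": [-0.012, 0, 0], "rotation": [0, 0, 0], "hand": -0.67},
    {"offset": [-0.012, 0, 0], "rotation": [0, 0, 0], "hand": -0.67},
    {"offset": [-0.008, 0, 0], "rotation": [0, 0, 0], "hand": -0.67},
  ],
)

```text
clock: 8.2
tcp_pos: [0.5245, -0.1664, 0.0901]
tool_rot: [0.002, 0.845, 0.535, 0.001]
force: [0.2, -1.4, 0.6]
finger_gap: 0.169
```

```bash
python3 look.py '[-.125,.057,.087]' 8 scene s8
```

```text
t 8.2 board tcp [-0.0329  0.0561  0.0901] roterr(tool) [ 0.21  0.05 -0.08] F [ 0.2 -1.4  0.6] gap 0.169
[-0.012, -0.0, 0.0] [0.03, 0.01, -0.01]
[-0.012, -0.0, 0.0] [0.03, 0.01, -0.01]
[-0.012, -0.0, 0.0] [0.03, 0.01, -0.01]
[-0.012, -0.0, 0.0] [0.03, 0.01, -0.01]
[-0.012, -0.0, 0.0] [0.03, 0.01, -0.01]
[-0.012, -0.0, 0.0] [0.03, 0.01, -0.01]
[-0.012, -0.0, 0.0] [0.03, 0.01, -0.01]
[-0.012, -0.0, 0.0] [0.03, 0.01, -0.01]
```

View pics/s8z.png

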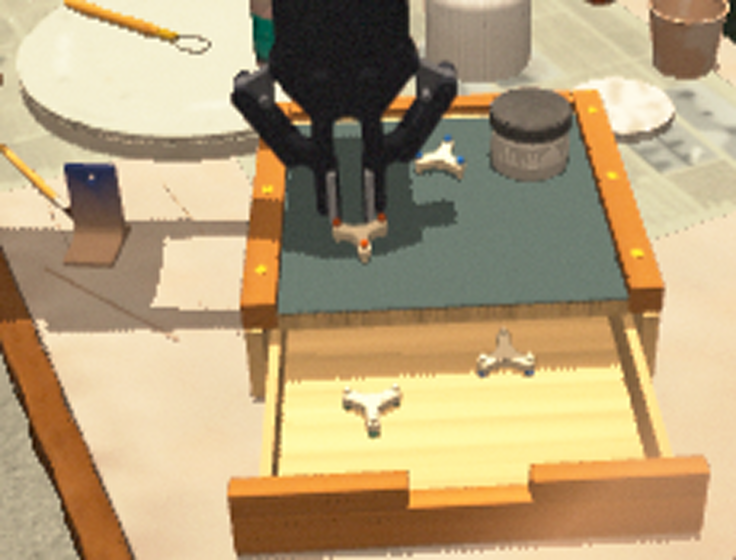

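Call:
play_rows(
  steps=[
    {"offset": [-0.01, 0, 0.001], "rotation": [0, 0, 0], "hand": -0.67},
    {"offset": [-0.012, 0, 0.001], "rotation": [0, 0, 0], "hand": -0.67},
    {"offset": [-0.012, 0, 0], "rotation": [0, 0, 0], "hand": -0.67},
    {"offset": [-0.012, 0, 0], "rotation": [0, 0, 0], "hand": -0.67},
    {"offset": [-0.012, 0, 0], "rotation": [0, 0, 0], "hand": -0.67},
    {"offset": [-0.01, 0, 0], "rotation": [0, 0, 0], "hand": -0.67},
    {"offset": [-0.01, 0, 0], "rotation": [0, 0, 0], "hand": -0.67},
    {"offset": [-0.008, 0, 0], "rotation": [0, 0, 0], "hand": -0.67},
    {"offset": [0, 0, 0], "rotation": [0, 0, 0], "hand": -0.67},
  ],
)

```text
clock: 9.15
tcp_pos: [0.4841, -0.2524, 0.0881]
tool_rot: [0.002, 0.845, 0.535, 0.0]
force: [0.5, -0.0, 0.8]
finger_gap: 0.168
```

```bash
python3 look.py '[.06,.008,.15]' 9 scene s9
```

```text
t 9.15 board tcp [-0.128   0.056   0.0881] roterr(tool) [ 0.22  0.1  -0.13] F [ 0.5 -0.   0.8] gap 0.168
[0.021, 0.005, -0.007] [0.02, 0.01, -0.01]
[0.021, 0.005, -0.007] [0.02, 0.01, -0.01]
[0.021, 0.005, -0.007] [0.02, 0.01, -0.01]
[0.021, 0.005, -0.007] [0.02, 0.01, -0.01]
[0.021, 0.005, -0.007] [0.02, 0.01, -0.01]
[0.021, 0.005, -0.007] [0.02, 0.01, -0.01]
[0.021, 0.005, -0.007] [0.02, 0.01, -0.01]
[0.021, 0.005, -0.007] [0.02, 0.01, -0.01]
[0.021, 0.005, -0.007] [0.02, 0.01, -0.01]
```

View pics/s9z.png

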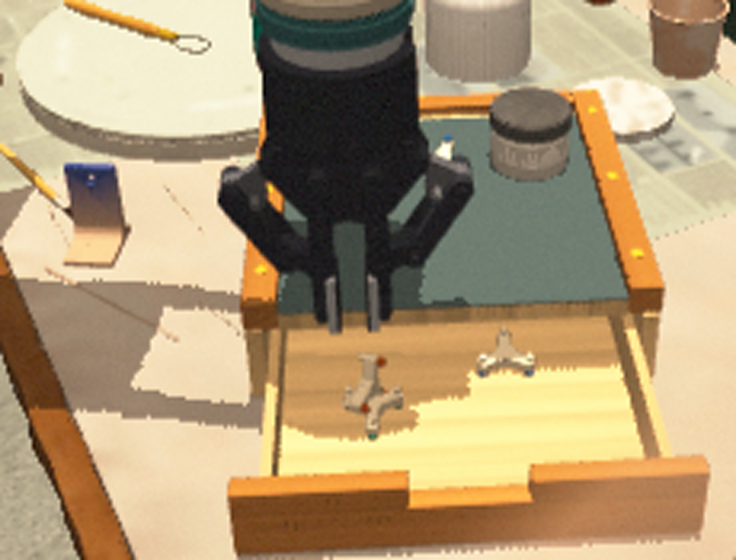

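Call:
play_rows(
  steps=[
    {"offset": [0, 0, -0.025], "rotation": [0, 0, 0], "hand": -0.67},
    {"offset": [0.012, 0.003, -0.03], "rotation": [0, 0, 0], "hand": -0.67},
    {"offset": [0.022, 0.006, -0.015], "rotation": [0, 0, 0], "hand": -0.67},
    {"offset": [0.025, 0.007, 0], "rotation": [0, 0, 0], "hand": -0.67},
    {"offset": [0.03, 0.008, 0], "rotation": [0, 0, 0], "hand": -0.67},
    {"offset": [0.03, 0.008, 0], "rotation": [0, 0, 0], "hand": -0.67},
    {"offset": [0.03, 0.008, 0], "rotation": [0, 0, 0], "hand": -0.67},
    {"offset": [0.025, 0.007, 0], "rotation": [0, 0, 0], "hand": -0.67},
    {"offset": [0.01, 0.004, 0], "rotation": [0, 0, 0], "hand": -0.67},
    {"offset": [0, 0, 0], "rotation": [0, 0, 0], "hand": -0.67},
    {"offset": [0, 0, 0], "rotation": [0, 0, 0], "hand": -0.67},
  ],
)

```text
clock: 10.3
tcp_pos: [0.613, -0.098, 0.1604]
tool_rot: [0.0, 0.844, 0.536, 0.001]
force: [0.5, -0.2, 0.3]
finger_gap: 0.165
```

```bash
python3 look.py '[.066,.004,.087]' 7 scene s10
```

```text
t 10.3 board tcp [0.0666 0.0051 0.1604] roterr(tool) [ 0.08 -0.06  0.04] F [ 0.5 -0.2  0.3] gap 0.165
[-0.0, 0.0, 0.01] [0.01, -0.01, 0.01]
[-0.0, 0.0, 0.01] [0.01, -0.01, 0.01]
[-0.0, 0.0, 0.01] [0.01, -0.01, 0.01]
[-0.0, 0.0, 0.01] [0.01, -0.01, 0.01]
[-0.0, 0.0, 0.01] [0.01, -0.01, 0.01]
[-0.0, 0.0, 0.01] [0.01, -0.01, 0.01]
[-0.0, 0.0, 0.01] [0.01, -0.01, 0.01]
```

View pics/s10z.png

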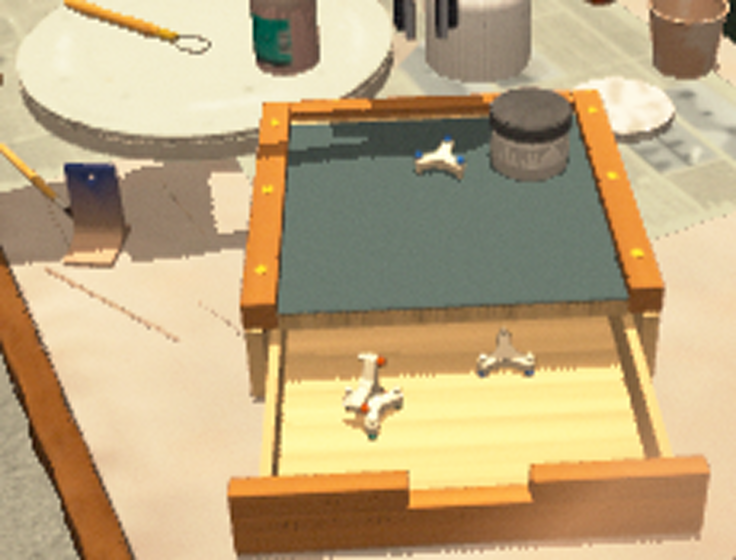

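Call:
play_rows(
  steps=[
    {"offset": [0, 0, 0.012], "rotation": [0, 0, 0], "hand": -0.67},
    {"offset": [0, 0, 0.014], "rotation": [0, 0, 0], "hand": -0.67},
    {"offset": [0, 0, 0.012], "rotation": [0, 0, 0], "hand": -0.67},
    {"offset": [0, 0, 0.008], "rotation": [0, 0, 0], "hand": -0.67},
    {"offset": [0, 0, 0.005], "rotation": [0, 0, 0], "hand": -0.67},
    {"offset": [0, 0, 0], "rotation": [0, 0, 0], "hand": -0.67},
  ],
)

```text
clock: 10.95
tcp_pos: [0.6091, -0.1025, 0.1049]
tool_rot: [-0.0, 0.846, 0.534, -0.001]
force: [-0.8, 0.1, -0.0]
finger_gap: 0.168
```

```bash
python3 look.py '[.064,.004,.087]' 3 top t11;python3 -c "
from b import *
p=ray('top',228,113,.098);print(w2b(p))"
```

```text
t 10.95 board tcp [0.0608 0.0067 0.1049] roterr(tool) [-0.09  0.04 -0.33] F [-0.8  0.1 -0. ] gap 0.168
[0.001, 0.001, 0.006] [-0.03, 0.01, -0.11]
[0.001, 0.001, 0.006] [-0.03, 0.01, -0.11]
[0.001, 0.001, 0.006] [-0.03, 0.01, -0.11]
[ 0.28119639 -0.04750823  0.098     ]
```

View pics/t11z.png

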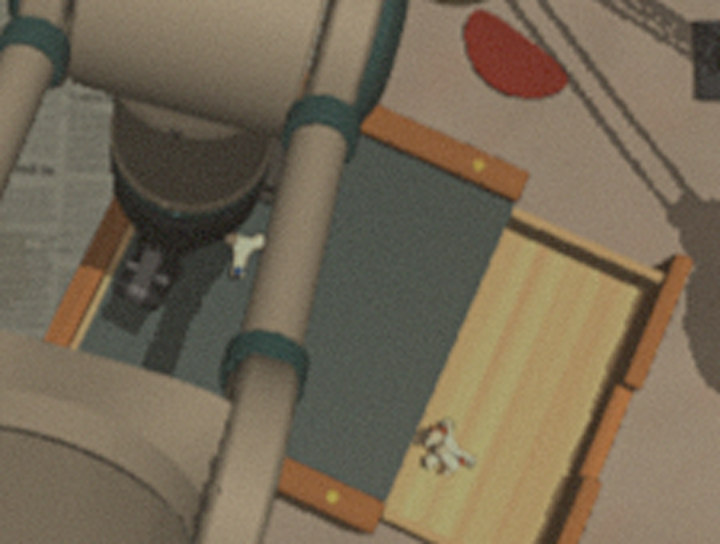

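Call:
play_rows(
  steps=[
    {"offset": [0.005, 0.001, 0.001], "rotation": [0, 0, -0.2], "hand": -0.67},
    {"offset": [0.001, 0.001, 0.006], "rotation": [0, 0, 0], "hand": -0.67},
    {"offset": [0.001, 0, 0.006], "rotation": [0, 0, 0], "hand": -0.67},
    {"offset": [0.001, 0, 0.004], "rotation": [0, 0, 0], "hand": -0.67},
    {"offset": [0, 0, 0], "rotation": [0, 0, 0], "hand": -0.67},
  ],
)

```text
clock: 11.5
tcp_pos: [0.6166, -0.0956, 0.0884]
tool_rot: [0.001, 0.845, 0.535, 0.001]
force: [0.1, 0.5, -0.0]
finger_gap: 0.171
```

```bash
python3 look.py '[.064,.003,.087]' 1 scene s12
```

```text
t 11.5 board tcp [0.0703 0.0029 0.0884] roterr(tool) [ 0.15 -0.01 -0.08] F [ 0.1  0.5 -0. ] gap 0.171
[-0.006, -0.0, 0.001] [0.15, -0.01, -0.08]
```

View pics/s12z.png

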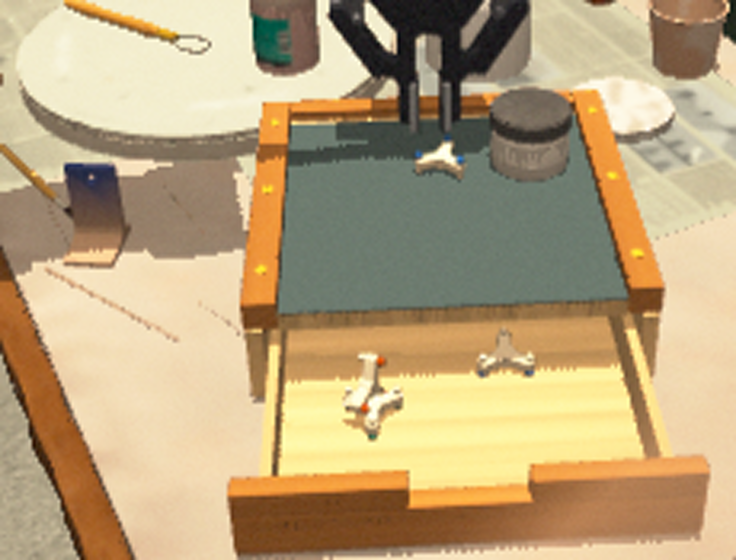

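Call:
play_rows(
  steps=[
    {"offset": [-0.007, 0, 0.001], "rotation": [0, 0, 0], "hand": -0.67},
    {"offset": [-0.008, 0, 0], "rotation": [0, 0, 0], "hand": -0.67},
    {"offset": [-0.008, 0, 0], "rotation": [0, 0, 0], "hand": -0.67},
    {"offset": [-0.008, 0, 0], "rotation": [0, 0, 0], "hand": -0.67},
    {"offset": [-0.004, 0, 0], "rotation": [0, 0, 0], "hand": -0.67},
  ],
)

```text
clock: 12.05
tcp_pos: [0.6007, -0.1302, 0.0881]
tool_rot: [0.002, 0.844, 0.536, 0.001]
force: [1.4, -0.1, 0.4]
finger_gap: 0.164
```

```bash
python3 look.py '[-.125,.003,.087]' 1 scene s13
```

```text
t 12.05 board tcp [0.0322 0.0025 0.0881] roterr(tool) [ 0.23  0.01 -0.05] F [ 1.4 -0.1  0.4] gap 0.164
[-0.157, -0.0, 0.001] [0.23, 0.01, -0.05]
```

View pics/s13z.png

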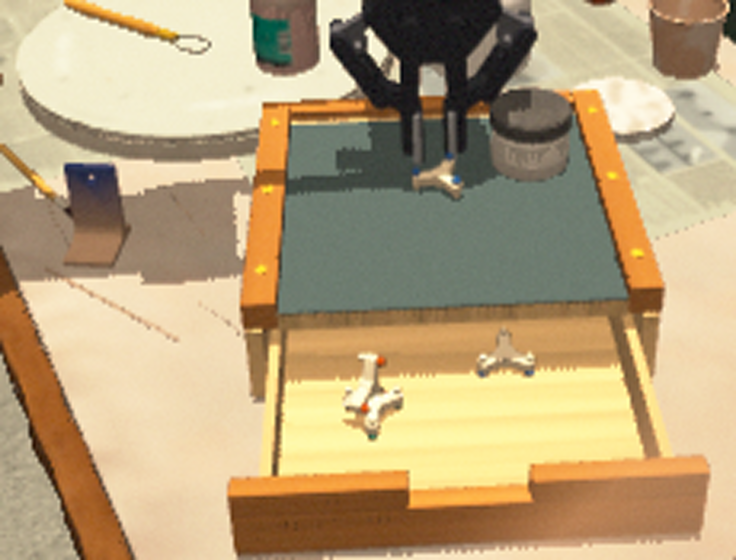

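A is rotating to sit on both fingers, pot untouched at (530,135). Continue.

Call:
play_rows(
  steps=[
    {"offset": [-0.008, 0, 0.001], "rotation": [0, 0, 0], "hand": -0.67},
    {"offset": [-0.01, 0, 0], "rotation": [0, 0, 0], "hand": -0.67},
    {"offset": [-0.01, 0, 0], "rotation": [0, 0, 0], "hand": -0.67},
    {"offset": [-0.01, 0, 0], "rotation": [0, 0, 0], "hand": -0.67},
    {"offset": [-0.01, 0, 0], "rotation": [0, 0, 0], "hand": -0.67},
    {"offset": [-0.01, 0, 0], "rotation": [0, 0, 0], "hand": -0.67},
    {"offset": [-0.01, 0, 0], "rotation": [0, 0, 0], "hand": -0.67},
    {"offset": [-0.01, 0, 0], "rotation": [0, 0, 0], "hand": -0.67},
    {"offset": [-0.008, 0, 0], "rotation": [0, 0, 0], "hand": -0.67},
  ],
)

```text
clock: 13.0
tcp_pos: [0.5607, -0.215, 0.0873]
tool_rot: [0.002, 0.845, 0.535, 0.001]
force: [-0.1, -0.4, 0.3]
finger_gap: 0.167
```

```bash
python3 look.py '[-.125,.003,.087]' 7 scene s14
```

```text
t 13.0 board tcp [-0.0616  0.0026  0.0873] roterr(tool) [ 0.26  0.01 -0.07] F [-0.1 -0.4  0.3] gap 0.167
[-0.009, -0.0, 0.0] [0.04, 0.0, -0.01]
[-0.009, -0.0, 0.0] [0.04, 0.0, -0.01]
[-0.009, -0.0, 0.0] [0.04, 0.0, -0.01]
[-0.009, -0.0, 0.0] [0.04, 0.0, -0.01]
[-0.009, -0.0, 0.0] [0.04, 0.0, -0.01]
[-0.009, -0.0, 0.0] [0.04, 0.0, -0.01]
[-0.009, -0.0, 0.0] [0.04, 0.0, -0.01]
```

View pics/s14z.png

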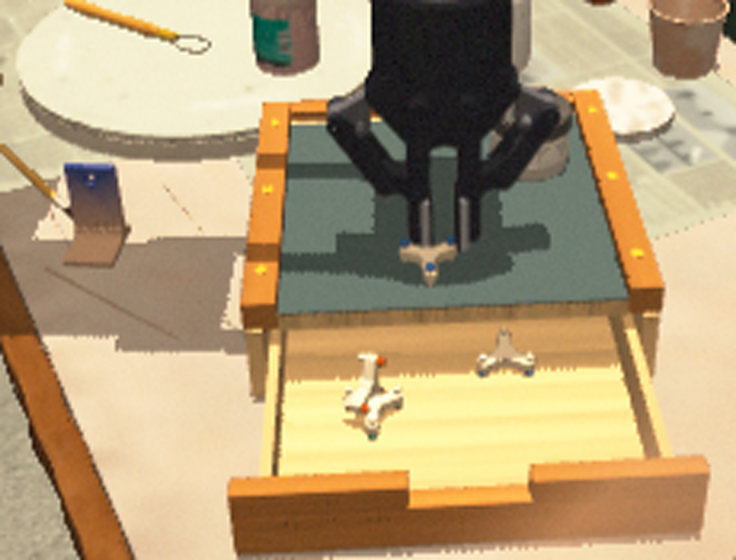

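Call:
play_rows(
  steps=[
    {"offset": [-0.01, 0, 0], "rotation": [0, 0, 0], "hand": -0.67},
    {"offset": [-0.01, 0, 0], "rotation": [0, 0, 0], "hand": -0.67},
    {"offset": [-0.01, 0, 0], "rotation": [0, 0, 0], "hand": -0.67},
    {"offset": [-0.01, 0, 0], "rotation": [0, 0, 0], "hand": -0.67},
    {"offset": [-0.01, 0, 0], "rotation": [0, 0, 0], "hand": -0.67},
    {"offset": [-0.01, 0, 0], "rotation": [0, 0, 0], "hand": -0.67},
    {"offset": [-0.005, 0, 0], "rotation": [0, 0, 0], "hand": -0.67},
    {"offset": [0, 0, 0], "rotation": [0, 0, 0], "hand": -0.67},
    {"offset": [0, 0, -0.015], "rotation": [0, 0, 0], "hand": -0.67},
    {"offset": [0, 0, -0.015], "rotation": [0, 0, 0], "hand": -0.67},
  ],
)

```text
clock: 14.05
tcp_pos: [0.5281, -0.2799, 0.1156]
tool_rot: [-0.0, 0.845, 0.535, -0.0]
force: [0.5, 0.1, 0.2]
finger_gap: 0.162
```

```bash
python3 look.py '[-.28,.003,.13]' 6 scene s15
```

```text
t 14.05 board tcp [-0.1342  0.0045  0.1156] roterr(tool) [-0.06  0.01 -0.17] F [0.5 0.1 0.2] gap 0.162
[-0.024, 0.0, -0.002] [-0.01, 0.0, -0.03]
[-0.024, 0.0, -0.002] [-0.01, 0.0, -0.03]
[-0.024, 0.0, -0.002] [-0.01, 0.0, -0.03]
[-0.024, 0.0, -0.002] [-0.01, 0.0, -0.03]
[-0.024, 0.0, -0.002] [-0.01, 0.0, -0.03]
[-0.024, 0.0, -0.002] [-0.01, 0.0, -0.03]
```

View pics/s15z.png

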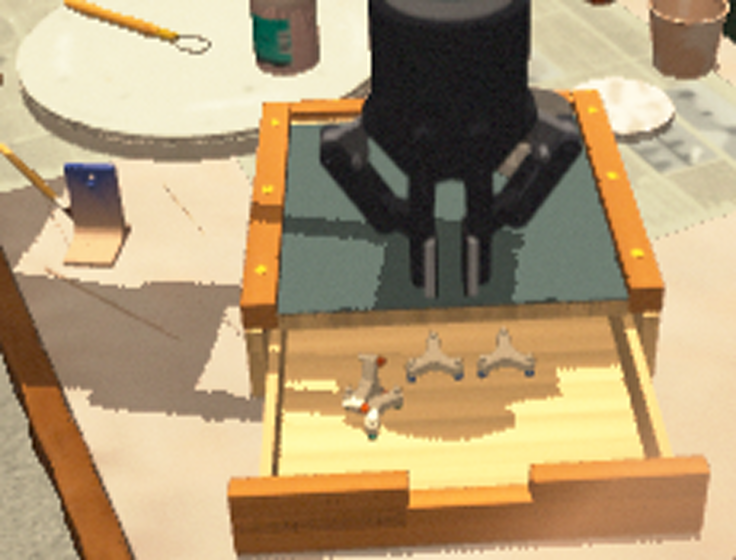

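Call:
play_rows(
  steps=[
    {"offset": [-0.015, 0, -0.01], "rotation": [0, 0, 0], "hand": -0.67},
    {"offset": [-0.025, 0, 0], "rotation": [0, 0, 0], "hand": -0.67},
    {"offset": [-0.03, 0, 0], "rotation": [0, 0, 0], "hand": -0.67},
    {"offset": [-0.03, 0, 0], "rotation": [0, 0, 0], "hand": -0.67},
    {"offset": [-0.025, 0, 0], "rotation": [0, 0, 0], "hand": -0.67},
    {"offset": [-0.012, 0, 0], "rotation": [0, 0, 0], "hand": -0.67},
    {"offset": [0, 0, 0], "rotation": [0, 0, 0], "hand": -0.67},
    {"offset": [0, 0, 0], "rotation": [0, 0, 0], "hand": -0.67},
  ],
)

```text
clock: 14.9
tcp_pos: [0.4676, -0.4116, 0.1302]
tool_rot: [0.003, 0.844, 0.536, 0.0]
force: [-0.3, 0.1, 0.6]
finger_gap: 0.166
```

```bash
python3 look.py '[-.27,.003,.04]' 6 wrist w16; python3 look.py '[-.27,.003,.04]' 6 top t16
```

```text
t 14.9 board tcp [-0.2791  0.0033  0.1302] roterr(tool) [0.31 0.13 0.03] F [-0.3  0.1  0.6] gap 0.166
[0.002, -0.0, 0.015] [0.05, 0.02, 0.0]
[0.002, -0.0, 0.015] [0.05, 0.02, 0.0]
[0.002, -0.0, 0.015] [0.05, 0.02, 0.0]
[0.002, 0.0, 0.015] [0.05, 0.02, 0.0]
[0.002, 0.0, 0.015] [0.05, 0.02, 0.0]
[0.002, 0.0, 0.015] [0.05, 0.02, 0.0]
t 14.95 board tcp [-0.2789  0.0033  0.1302] roterr(tool) [0.3  0.14 0.06] F [-0.3 -1.  -0. ] gap 0.164
[0.002, -0.0, 0.015] [0.05, 0.02, 0.01]
[0.002, -0.0, 0.015] [0.05, 0.02, 0.01]
[0.002, -0.0, 0.015] [0.05, 0.02, 0.01]
[0.002, 0.0, 0.015] [0.05, 0.02, 0.01]
[0.001, 0.0, 0.015] [0.05, 0.02, 0.01]
[0.001, 0.0, 0.015] [0.05, 0.02, 0.01]
```

View pics/w16z.png

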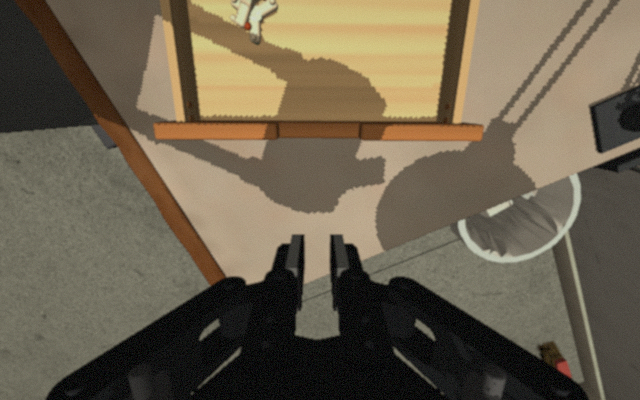

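View pics/t16z.png

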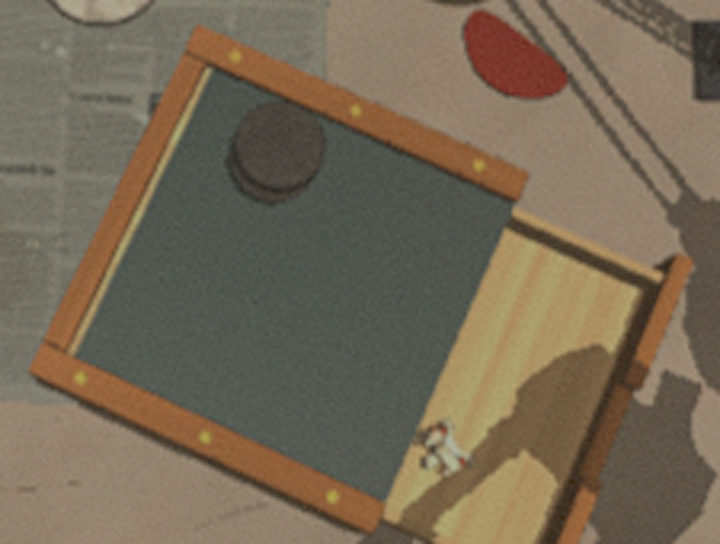

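```bash
python3 - <<'E'
from h import *
snap('scene','s16')
a=cv2.imread('pics/s16.png')[265:315,280:340]; b=cv2.imread('pics/t16.png')[235:275,380:430]
a=cv2.resize(a,None,fx=6.5,fy=8,interpolation=4)[:, :390];b=cv2.resize(b,None,fx=8,fy=10,interpolation=4)
cv2.imwrite('pics/c16.png',np.hstack([a,b]))
E
```

```text
(no output)
```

View pics/c16.png

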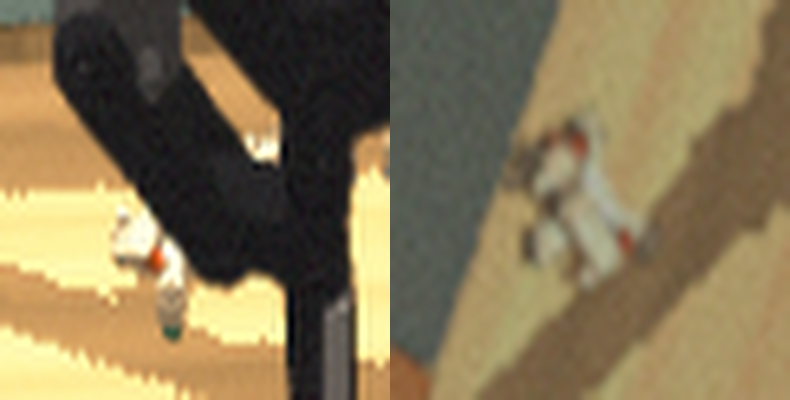

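```bash
python3 - <<'E'
from b import *
from scipy.optimize import least_squares
for t,s in[((403.1,249.5),(308.5,282.5)),((409.7,259),(304.1,297.3))]:
    r=least_squares(lambda p:np.r_[np.array(proj('top',p))-t,np.array(proj('scene',p))-s],[.5,-.25,.03]);print(w2b(r.x).round(4),r.fun.round(1))
E
```

```text
[-0.1277  0.0432  0.0446] [-0.1  0.2  0.2 -0. ]
[-0.1485  0.0521  0.0299] [-0.  0.  0. -0.]
```

Call:
play_rows(
  steps=[
    {"offset": [0.002, 0, 0.02], "rotation": [0, 0, 0], "hand": -0.67},
    {"offset": [0.002, 0, 0.025], "rotation": [0, 0, 0], "hand": -0.67},
    {"offset": [0.002, 0, 0.02], "rotation": [0, 0, 0], "hand": -0.67},
    {"offset": [0, 0, 0.012], "rotation": [0, 0, 0], "hand": -0.67},
    {"offset": [0, 0, 0.005], "rotation": [0, 0, 0], "hand": -0.67},
    {"offset": [0, 0, 0], "rotation": [0, 0, 0], "hand": -0.67},
  ],
)

```text
clock: 15.65
tcp_pos: [0.4752, -0.4012, 0.0477]
tool_rot: [0.005, 0.842, 0.54, 0.001]
force: [1.3, 0.9, 0.0]
finger_gap: 0.163
```

```bash
python3 look.py '[-.135,.002,.037]' 14 scene s17
```

```text
t 15.65 board tcp [-0.2665  0.0008  0.0477] roterr(tool) [0.52 0.14 0.56] F [1.3 0.9 0. ] gap 0.163
[0.009, -0.0, 0.001] [0.04, 0.01, 0.04]
[0.009, -0.0, 0.001] [0.04, 0.01, 0.04]
[0.009, -0.0, 0.001] [0.04, 0.01, 0.04]
[0.009, -0.0, 0.001] [0.04, 0.01, 0.04]
[0.009, -0.0, 0.001] [0.04, 0.01, 0.04]
[0.009, -0.0, 0.001] [0.04, 0.01, 0.04]
[0.009, -0.0, 0.001] [0.04, 0.01, 0.04]
[0.009, -0.0, 0.001] [0.04, 0.01, 0.04]
[0.009, -0.0, 0.001] [0.04, 0.01, 0.04]
[0.009, -0.0, 0.001] [0.04, 0.01, 0.04]
[0.009, -0.0, 0.001] [0.04, 0.01, 0.04]
[0.009, -0.0, 0.001] [0.04, 0.01, 0.04]
[0.009, -0.0, 0.001] [0.04, 0.01, 0.04]
[0.009, -0.0, 0.001] [0.04, 0.01, 0.04]
```

View pics/s17z.png

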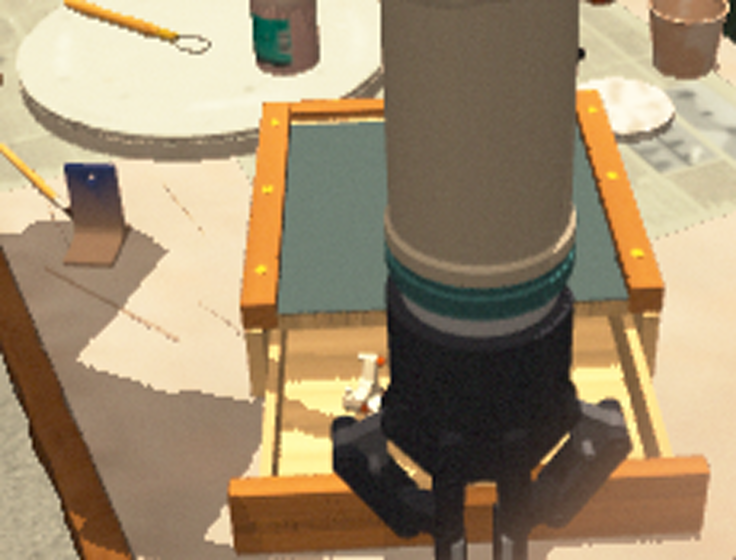

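Call:
play_rows(
  steps=[
    {"offset": [0.004, 0, 0.005], "rotation": [0.3, 0, 0.4], "hand": -0.67},
    {"offset": [0.008, 0, 0.004], "rotation": [0.2, 0, 0.2], "hand": -0.67},
    {"offset": [0.01, 0, 0], "rotation": [0, 0, 0], "hand": -0.67},
    {"offset": [0.01, 0, 0], "rotation": [0, 0, 0], "hand": -0.67},
    {"offset": [0.01, 0, 0], "rotation": [0, 0, 0], "hand": -0.67},
    {"offset": [0.01, 0, 0], "rotation": [0, 0, 0], "hand": -0.67},
    {"offset": [0.01, 0, 0], "rotation": [0, 0, 0], "hand": -0.67},
  ],
)

```text
clock: 16.4
tcp_pos: [0.5051, -0.3439, 0.0411]
tool_rot: [0.005, 0.845, 0.535, -0.001]
force: [-0.6, -1.6, -1.0]
finger_gap: 0.163
```

```bash
python3 look.py '[-.133,.002,.037]' 7 scene s18
```

```text
t 16.4 board tcp [-0.2019 -0.0018  0.0411] roterr(tool) [ 0.37  0.38 -0.13] F [-0.6 -1.6 -1. ] gap 0.163
[0.01, -0.001, 0.001] [0.05, 0.05, -0.02]
[0.01, -0.001, 0.001] [0.05, 0.05, -0.02]
[0.01, -0.001, 0.001] [0.05, 0.05, -0.02]
[0.01, -0.001, 0.001] [0.05, 0.05, -0.02]
[0.01, -0.001, 0.001] [0.05, 0.05, -0.02]
[0.01, -0.001, 0.001] [0.05, 0.05, -0.02]
[0.01, -0.001, 0.001] [0.05, 0.05, -0.02]
```

View pics/s18z.png

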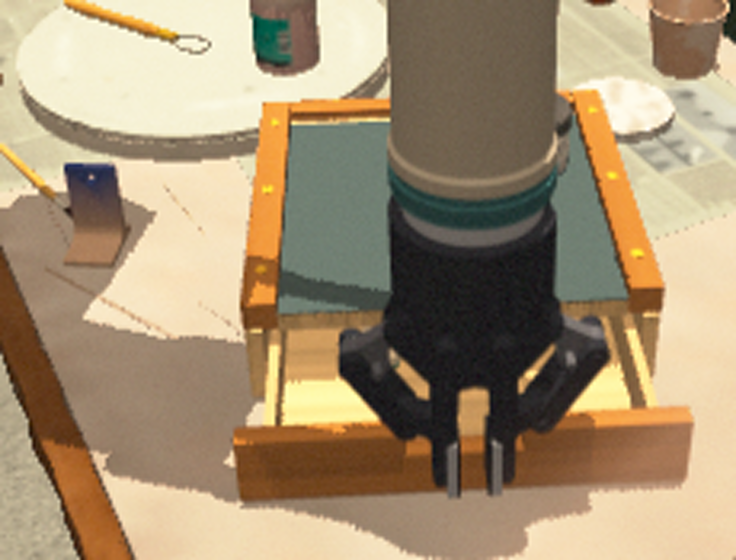

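Drawer is moving in with the fingers. Continue, then confirm by contact force.

Call:
play_rows(
  steps=[
    {"offset": [0.009, -0.001, 0.001], "rotation": [0.2, 0.2, 0], "hand": -0.67},
    {"offset": [0.01, -0.001, 0], "rotation": [0, 0, 0], "hand": -0.67},
    {"offset": [0.01, -0.001, 0], "rotation": [0, 0, 0], "hand": -0.67},
    {"offset": [0.01, 0, 0], "rotation": [0, 0, 0], "hand": -0.67},
    {"offset": [0.01, 0, 0], "rotation": [0, 0, 0], "hand": -0.67},
    {"offset": [0.008, 0, 0], "rotation": [0, 0, 0], "hand": -0.67},
  ],
)

```text
clock: 17.05
tcp_pos: [0.5303, -0.2862, 0.0408]
tool_rot: [0.003, 0.845, 0.535, 0.001]
force: [0.5, -1.5, -0.2]
finger_gap: 0.166
```

```bash
python3 look.py '[-.133,.002,.037]' 2 scene s19
```

```text
t 17.05 board tcp [-1.39e-01 -1.00e-04  4.08e-02] roterr(tool) [ 0.37  0.14 -0.12] F [ 0.5 -1.5 -0.2] gap 0.166
[0.003, -0.001, 0.002] [0.18, 0.07, -0.06]
[0.003, -0.001, 0.002] [0.18, 0.07, -0.06]
```

View pics/s19z.png

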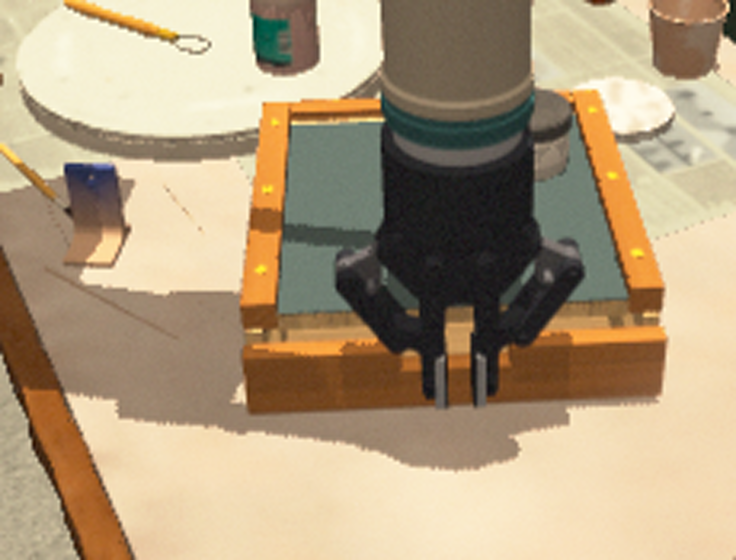

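Call:
play_rows(
  steps=[
    {"offset": [0.004, 0, 0.001], "rotation": [0, 0, 0], "hand": -0.67},
    {"offset": [0.004, 0, 0], "rotation": [0, 0, 0], "hand": -0.67},
    {"offset": [0.004, 0, 0], "rotation": [0, 0, 0], "hand": -0.67},
  ],
)

```text
clock: 17.4
tcp_pos: [0.5318, -0.2824, 0.0404]
tool_rot: [0.008, 0.842, 0.539, -0.008]
force: [-5.8, -11.1, -0.5]
finger_gap: 0.166
```

```bash
python3 look.py '[-.133,.002,.037]' 2 scene s20
```

```text
t 17.4 board tcp [-0.1349  0.0002  0.0404] roterr(tool) [0.31 1.22 0.43] F [ -5.8 -11.1  -0.5] gap 0.166
[0.001, -0.001, 0.002] [0.16, 0.61, 0.22]
[0.001, -0.001, 0.002] [0.16, 0.61, 0.22]
```

View pics/s20z.png

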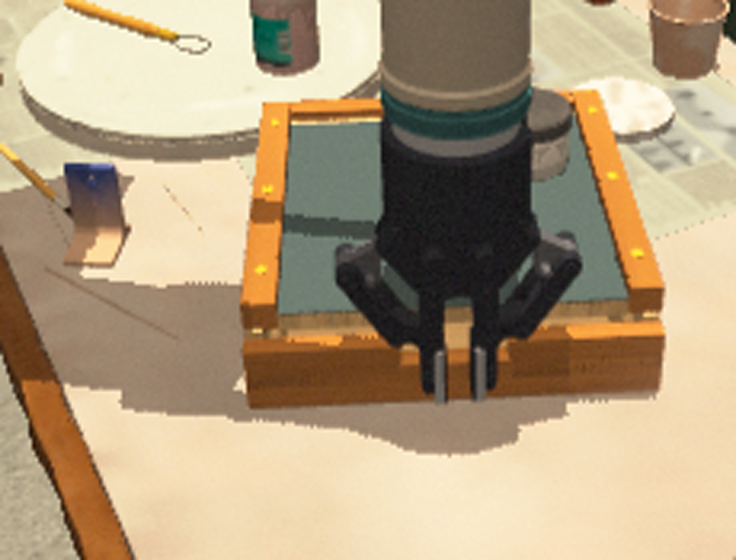

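Call:
play_rows(
  steps=[
    {"offset": [0.002, 0, 0], "rotation": [0, 0, 0], "hand": -0.67},
    {"offset": [0.002, 0, 0], "rotation": [0, 0, 0], "hand": -0.67},
    {"offset": [0.001, 0, 0], "rotation": [0, 0, 0], "hand": -0.67},
  ],
)

```text
clock: 17.75
tcp_pos: [0.5317, -0.2825, 0.0405]
tool_rot: [0.01, 0.842, 0.539, -0.011]
force: [-1.0, -3.3, 0.4]
finger_gap: 0.163
```

```bash
python3 -c "
from b import *
plan([-.2,.002,.04],5)"
```

```text
t 17.75 board tcp [-0.135   0.0002  0.0405] roterr(tool) [0.29 1.69 0.48] F [-1.  -3.3  0.4] gap 0.163
[-0.013, -0.0, 0.0] [0.06, 0.34, 0.1]
[-0.013, -0.0, 0.0] [0.06, 0.34, 0.1]
[-0.013, -0.0, 0.0] [0.06, 0.34, 0.1]
[-0.013, -0.0, 0.0] [0.06, 0.34, 0.1]
[-0.013, -0.0, 0.0] [0.06, 0.34, 0.1]
```

It stopped hard at the same place. Back off and look.

Call:
play_rows(
  steps=[
    {"offset": [-0.01, 0, 0], "rotation": [0, 0.5, 0], "hand": -0.67},
    {"offset": [-0.02, 0, 0], "rotation": [0, 0.5, 0.2], "hand": -0.67},
    {"offset": [-0.03, 0, 0], "rotation": [0, 0.5, 0.2], "hand": -0.67},
    {"offset": [-0.02, 0, -0.02], "rotation": [0, 0, 0], "hand": -0.67},
    {"offset": [-0.02, 0, -0.04], "rotation": [0, 0, 0], "hand": -0.67},
    {"offset": [-0.02, 0.02, -0.045], "rotation": [0, 0, 0], "hand": -0.67},
    {"offset": [-0.03, 0.03, -0.045], "rotation": [0, 0, 0], "hand": -0.67},
    {"offset": [-0.04, 0.04, -0.03], "rotation": [0, 0, 0], "hand": -0.67},
    {"offset": [-0.03, 0.03, 0], "rotation": [0, 0, 0], "hand": -0.67},
    {"offset": [0, 0, 0], "rotation": [0, 0, 0], "hand": -0.67},
    {"offset": [0, 0, 0], "rotation": [0, 0, 0], "hand": -0.67},
  ],
)

```text
clock: 18.85
tcp_pos: [0.536, -0.5176, 0.2068]
tool_rot: [-0.008, 0.844, 0.536, 0.006]
force: [-0.3, 0.0, 0.1]
finger_gap: 0.163
```

```bash
python3 look.py '[-.2,.002,.04]' 1 scene s21;python3 look.py '[-.2,.002,.04]' 1 top t21; python3 -c "
from ov import *
import ov
cv2.imwrite('pics/t0_.png',cv2.imread('pics/t0.png'))
import os
os.rename('pics/t0.png','pics/t0k.png');os.rename('pics/s0.png','pics/s0k.png')
import shutil
shutil.copy('pics/t21.png','pics/t0.png');shutil.copy('pics/s21.png','pics/s0.png')
over(1.13143,np.array([.5893,-.1604]),0,'3')
shutil.copy('pics/t0k.png','pics/t0.png');shutil.copy('pics/s0k.png','pics/s0.png')"
```

```text
t 18.85 board tcp [-0.346  -0.1037  0.2068] roterr(tool) [-0.42 -1.09  0.05] F [-0.3  0.   0.1] gap 0.163
[0.143, -0.104, 0.17] [-0.42, -1.09, 0.05]
t 18.9 board tcp [-0.3461 -0.1034  0.2062] roterr(tool) [-0.45 -1.06  0.06] F [ 0.6 -1.2 -0.2] gap 0.162
[0.143, -0.104, 0.17] [-0.45, -1.06, 0.06]
```

View pics/ov_scene3.png

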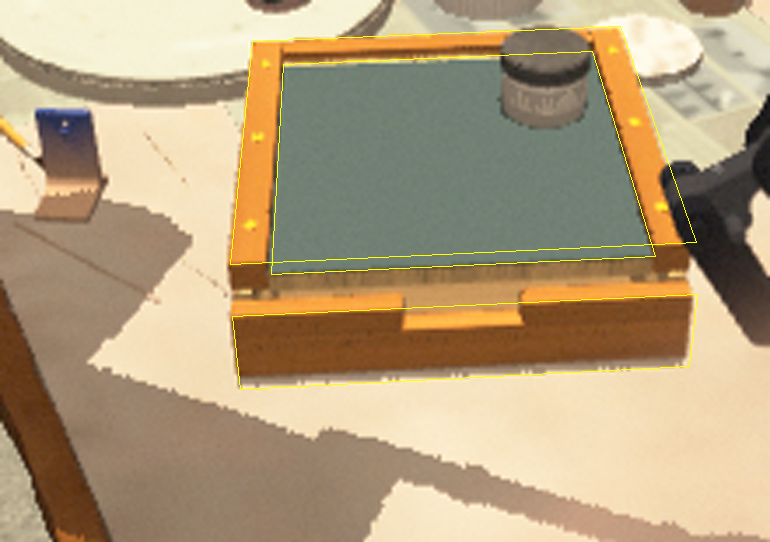

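View pics/ov_top3.png

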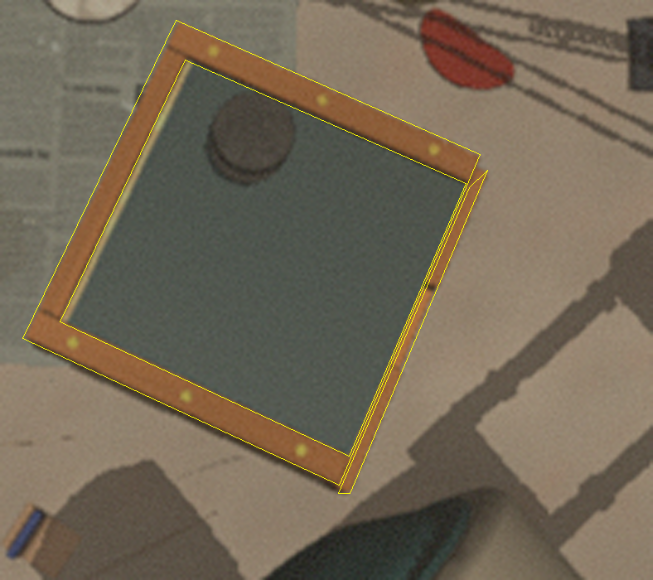

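```bash
python3 -c "
from h import *
print(close_job())"
```

```text
the job is handed in; nothing more can be done
None
```

I swept all four stilts over the front edge into the open drawer, one at a time, with two slightly spread fingertips, then pushed the drawer shut with the fingers. None of the stilts was picked up. I handed the job in at about 19 s of the 72 s allowed.

- **Stilts:** a picture taken before closing showed all four in the drawer. One leaned on another, with its highest visible point about 45 mm above the table, under the board's underside at 54 mm. I cannot see the stilts now that the drawer is shut.
- **Drawer:** it met a hard stop, with about 12 N of push. In both cameras its front panel matches the predicted shut position to within about 2 mm.
- **Left-alone items:** in the last pictures the pot and tile look unmoved. The lid looked unmoved by eye only. I did not check the jar's final position, as it was cropped out or hidden, but the gripper never came near it.
- **Robot:** the gripper is clear of everything.

No check failed or disagreed, apart from a first board-pose estimate that was up to 8 mm off. I refitted it with both cameras before moving.

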